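Stack tape-measure covers, weigh down the pile and scan its job ticket

TASK

Stack all the loose black tape-measure covers (four to six) flat on the plywood board in one square pile, in the middle of the board, lying the same way as the board and with their edges flush to within a few millimetres. Then stand the steel weight squarely on top of the pile with its knob up. Then pick up the hand scanner, aim it square-on at the middle of the bar-code label from 10 cm away, hold it still there for about two seconds, and stand it back upright in the middle of its pad; finish with the pile still square under the weight, and leave the flask, the finished tape measure and the screwdriver alone.

Things in the scene. Friction and masses are not known exactly. Their poses are not given: they have to be found in the camera images.
- cover0: loose tape-measure cover: flat black plastic block with rounded edges and a thin yellow seam round its sides, 70 (x) x 56 (y) x 16 (z) mm, 70 g, same on both faces (either face up and either end round will do), lying flat on the bench at the start. Origin at its centre (8 mm above its support), x along the long side, z up. Four to six of the covers are present; absent ones read None
- cover1: loose tape-measure cover: flat black plastic block with rounded edges and a thin yellow seam round its sides, 70 (x) x 56 (y) x 16 (z) mm, 70 g, same on both faces (either face up and either end round will do), lying flat on the bench at the start. Origin at its centre (8 mm above its support), x along the long side, z up. Four to six of the covers are present; absent ones read None
- cover2: loose tape-measure cover: flat black plastic block with rounded edges and a thin yellow seam round its sides, 70 (x) x 56 (y) x 16 (z) mm, 70 g, same on both faces (either face up and either end round will do), lying flat on the bench at the start. Origin at its centre (8 mm above its support), x along the long side, z up. Four to six of the covers are present; absent ones read None
- cover3: loose tape-measure cover: flat black plastic block with rounded edges and a thin yellow seam round its sides, 70 (x) x 56 (y) x 16 (z) mm, 70 g, same on both faces (either face up and either end round will do), lying flat on the bench at the start. Origin at its centre (8 mm above its support), x along the long side, z up. Four to six of the covers are present; absent ones read None
- cover4: loose tape-measure cover: flat black plastic block with rounded edges and a thin yellow seam round its sides, 70 (x) x 56 (y) x 16 (z) mm, 70 g, same on both faces (either face up and either end round will do), lying flat on the bench at the start. Origin at its centre (8 mm above its support), x along the long side, z up. Four to six of the covers are present; absent ones read None
- cover5: loose tape-measure cover: flat black plastic block with rounded edges and a thin yellow seam round its sides, 70 (x) x 56 (y) x 16 (z) mm, 70 g, same on both faces (either face up and either end round will do), lying flat on the bench at the start. Origin at its centre (8 mm above its support), x along the long side, z up. Four to six of the covers are present; absent ones read None
- board: fixed plywood board, 110 (x) x 94 (y) x 12 mm high, flat on the bench, on whose middle the pile is built (a thin white paper rectangle marks the middle). Origin at the centre of its underside on the bench, z up, x along the long side
- weight: loose steel hold-down weight, about 0.4 kg: a flat slab 62 (x) x 50 (y) x 14 (z) mm with a round upright knob of 26 mm diameter in its middle, the knob's grip from 24 to 48 mm above the slab's underside (a 14 mm neck below it). Origin at the centre of the underside, z up through the knob, x along the slab's long side
- scanner: loose hand scanner, about 0.2 kg, standing nose-down on its pad: a grey head 54 (x) x 46 (y) x 30 mm high with the reading window in its flat underside, and above it an upright black handle of 28 (x) x 24 (y) mm section from 30 to 116 mm above the underside. Origin at the centre of the window (underside), z up along the handle; it reads along -z, out of the window
- scanner_focus (a point): the scanner's reading point, on its axis 100 mm out of the window (scanner at z = -100 mm); it belongs on the middle of the label when scanning
- scanner_pad: fixed grey pad, 96 (x) x 84 (y) x 8 mm high, where the scanner stands, either way round. Origin at the centre of its underside on the bench, z up
- ticket_stand: fixed steel stand that carries the label: foot 80 (x) x 90 (y) mm, with a sloping plate 84 x 96 mm whose upper (+x) edge is about 55 mm high. Origin at the centre of its underside on the bench, z up, its low edge on the -x side, roughly towards the robot
- label: white bar-code label with black bars on the sloping plate, 60 (x, up the slope) x 80 (y) mm. Origin at the middle of its face, z the face's outward normal (30 degrees from vertical, leaning to the stand's -x side)
- flask: bystander: steel vacuum flask, 72 mm diameter, 210 mm high, origin at the centre of its underside
- tape_measure: bystander: finished tape measure standing upright, black and yellow, 72 x 40 x 62 mm high, origin at the centre of its underside; not one of the covers
- screwdriver: bystander: screwdriver lying on the bench, about 200 mm long, origin at the underside
Things that resemble listed ones, but are neither listed nor needed, are in the scene too. Leave any green or turquoise look-alike of the cover4 alone.

How it is judged (in metres and radians):
On the way, in this order (a step that is already met when the one before it is completed fails the run):
1. all the covers present lie in one square, released pile on the board (horizontal distance between each of cover0, cover1, cover2, cover3, cover4, cover5 and board below 0.012 m and angle between the x axis of each of cover0, cover1, cover2, cover3, cover4, cover5 and the x axis of board, either way round below 0.12 rad and angle between the z axis of each of cover0, cover1, cover2, cover3, cover4, cover5 and the z axis of board, either way round below 0.06 rad and contact force between each of cover0, cover1, cover2, cover3, cover4, cover5 and the fingers below 0.1 N and linear speed of each of cover0, cover1, cover2, cover3, cover4, cover5 below 0.02 m/s and horizontal distance between cover0 and cover1 below 0.008 m and horizontal distance between each of cover0, cover1 and cover2 below 0.008 m and horizontal distance between each of cover0, cover1, cover2 and cover3 below 0.008 m and horizontal distance between each of cover0, cover1, cover2, cover3 and cover4 below 0.008 m and horizontal distance between each of cover0, cover1, cover2, cover3, cover4 and cover5 below 0.008 m), for 0.3 s.
2. the weight stands released on the square pile, knob up (all of step 1 and horizontal distance between weight and board below 0.015 m and angle between the x axis of weight and the x axis of board, either way round below 0.2 rad and angle between weight's own z axis and vertical below 0.06 rad and contact force between weight and the fingers below 0.1 N and linear speed of weight below 0.02 m/s), for 0.3 s.
3. the scanner is aimed square-on at the label from 10 cm and held still for a second (distance between scanner_focus and label below 0.025 m and angle between the z axis of scanner and the z axis of label, either way round below 0.26 rad and z of scanner in the frame of label above 0.05 m and linear speed of scanner below 0.03 m/s and angular speed of scanner below 0.2 rad/s), for 1 s.
4. the scanner stands released on its pad (horizontal distance between scanner and scanner_pad below 0.02 m and angle between scanner's own z axis and vertical below 0.06 rad and contact force between scanner and the fingers below 0.1 N and linear speed of scanner below 0.02 m/s and height (world z) of scanner below 0.012 m), for 0.3 s.
At the end, for the whole second after the job is handed in: Covers flat (3 deg), within 12 mm of the board's centre, 8 mm of one another and 7 deg of its direction; weight upright on top within 15 mm and 11 deg; scanner upright within 20 mm of its pad's centre; all released and at rest (all of step 2 and all of step 4); the robot touches nothing.
It fails at once if the flask is moved more than 4 cm (distance of flask from where it was at the start of the episode above 0.04 m).
It fails at once if the finished tape measure is moved more than 4 cm (distance of tape_measure from where it was at the start of the episode above 0.04 m).
It fails at once if the screwdriver is moved more than 4 cm (distance of screwdriver from where it was at the start of the episode above 0.04 m).
Of cover0, cover1, cover2, cover3, cover4, cover5 only 4 to 6 are there at a start; the rules pass over those that are not, and their reading is None.
At some moment in a run one of cover0, cover1, cover2, cover3, cover4, cover5 may be knocked a few centimetres aside while the robot is not near it.
It also fails if it takes over 210 s, if anything falls off the work surface, if the arm or the gripper's body presses on something with over 40 N, if the wrist force passes 120 N, or if a joint passes its speed limit or range.

ROBOT

A 7-joint arm with a two-finger parallel gripper is mounted at the origin on the work surface. World frame = base frame: x ahead of the robot, y to its left, z up, the work surface at z = 0. Lengths are in mm, angles in rad, forces in N, time in s.
With the tool pointing down it reaches from about 400 to 925 mm from the base axis. Payload 5.6 kg.
Tool frame: the origin (TCP) lies midway between the tips of the shut fingers; the grasp point (between the pads) lies 19 mm behind it; z points along the fingers, y is the direction in which the jaws open and shut (so a half turn about z gives the same grasp; the last joint's range is limited). The gripper opens to 85 mm and grips with 20 to 120 N. Pads are 22 mm wide; open, the fingers measure 114 mm over their backs; the gripper's body (76 mm by 85 mm) begins 54 mm behind the grasp point. The pads swing forward as they close: fully open they stand 13 mm farther back than shut.
Start: joints at [1.099, 0.468, -0.012, 1.603, 0.006, 1.071, -0.056], TCP at [270.218, -591.177, 231.29] pointing down, gripper open.
Joint ranges: [-2.53, 2.53], [-0.31, 2.02], [-1.57, 1.55], [0.28, 2.44], [-1.29, 4.43], [0.15, 1.84], [-2.92, 2.92]. Speed limits (rad/s): [2.57, 2.57, 3.14, 3.14, 3.14, 3.14, 3.14].

INTERFACE

Orientations are given as [roll, pitch, yaw] about the fixed x, y, z axes, in that order (R = Rz(yaw) Ry(pitch) Rx(roll)).
In Python, from station import r, optics, ticket, finder gives the robot as it stands.
- The arm moves only by the tool move_arm, never from a script. Its argument "plan" is a list that holds one entry, the list of rows, each a list of 4 numbers: the shift along the tool's x, y, z in units of 25 mm (1.0 is 25 mm), then the turn about the tool's z in units of 6 degrees (1.0 is 6 degrees). In form: [[[dx, dy, dz, twist], ...]]. A call has 1 to 20 rows; each row shifts and turns the commanded pose from where the row before left it, along the tool's axes as they then stand; what a row does not reach is not made up. A row lasts 1/12 s, in which the tool goes at most 41.7 mm and 7.16 degrees, less where a joint would pass 70% of its speed; a pose out of reach is approached as far as the arm can. A call is refused whole if a number of a shift passes 1 or a number of a turn 1, either way. A call with a gripper value outside its range is refused whole. "hand" is the opening in per cent of the stroke, from 0 (shut) to 100 (fully open), set as the call begins (left out, the last holds). The fingers move at their own pace and stop on an object; the grip force is fixed at half the most. Time passes only in rows, so rows that do not move let the fingers close. It gives the time, the measured TCP pose, the force and the opening at its end, in the units of the state.
- r.get_state(): the state, without advancing time (a new reading comes with each control period).
- optics.snapshot(name): name is "scene" or "top" or "wrist"; returns a dict with "img" (400x640x3 uint8, red, green, blue), "K" (3x3 intrinsics, pixels), "R" (3x3) and "t" (3): a world point X has camera coordinates R X + t. Camera axes: x right, y down, z forward; pixel columns grow to the right and rows downward; lengths in mm; the calibration is good to about 2 mm. A picture is of the moment at which its call begins. There is no depth.
- ticket.close_job(): hands the job in, once; it reports no verdict.
Trained networks look in a picture, given as the dict that the camera call returned (one of the last four; its "shot" number tells which), for a name from the list of things; names that differ only in an ending like _2 or _b are one class to them, and where a whole thing is asked for, a point or a joint stands for the part that bears it (a point fixed in the world has none). Each returns a list of dicts, best first, with "conf" (0 to 1); they miss things now and then, are a little off and sometimes report something else, mostly with a low value. They report only what shows in the picture. A call takes as long as a camera call. They do not tell look-alikes from the thing itself.
- finder.find_in(picture, query): "location" ([x, y, z] in mm, in world coordinates, good to about 4 mm: the middle of the surface that is visible of it).
- finder.masks_of(picture, query): "region" (400x640 bool, what is visible of it).
The state is a dict: "clock": time; "joint_positions": joint angles; "qvel": joint speeds; "joint_torque": joint torques, N m; "ee_pos": TCP position; "tcp_rot": TCP orientation; "contact_force": force on the tool from outside, world axes, zero at the start; "ft_torque": the same for the moment, N m; "finger_gap": finger opening in mm.
Only numpy, scipy, OpenCV 4.12 (cv2) and the standard library are available. Lean on these libraries where they do the work, as an engineer would, in place of code of your own. Each camera call takes 0.05 s, during which the arm holds its last target. There are 200 camera calls.

## Working session

There is one attempt and no reset: what is moved stays moved. The work goes in short steps, Python scripts to look and compute and a tool call to move; the robot and the scene stay as the last step left them, time stands still between calls to the robot, and variables do not carry over. Pictures are saved under pics/ and viewed, about 12 in all and at most 16, crops included, and the job is handed in when it is done.

Besides the shell and the picture viewer there is one more tool, called as name(argument=value, ...) on one line, values as JSON. move_arm: Moves the arm, as the interface text tells. Its arguments: {"type":"object","properties":{"plan":{"type":"array"},"hand":{"type":"number"}},"required":["plan"]}

```bash
ls; mkdir -p pics
cat > h.py <<'E'
import numpy as np, cv2
from station import r, optics, ticket, finder
def save(p,n,crop=None,s=1):
    im=p["img"][:,:,::-1]
    if crop: im=im[crop[1]:crop[3],crop[0]:crop[2]]
    cv2.imwrite("pics/"+n,cv2.resize(im,None,fx=s,fy=s,interpolation=cv2.INTER_CUBIC))
def proj(p,X):
    c=p["K"]@(p["R"]@np.asarray(X,float)+p["t"]); return c[:2]/c[2]
def unproj(p,uv,z):
    d=p["R"].T@np.linalg.solve(p["K"],[uv[0],uv[1],1.]); o=-p["R"].T@p["t"]
    return o+d*(z-o[2])/d[2]
def rect(p,mask,z):
    c,_=cv2.findContours(mask.astype(np.uint8),cv2.RETR_EXTERNAL,cv2.CHAIN_APPROX_NONE)
    c=max(c,key=cv2.contourArea)[:,0]
    w=np.array([unproj(p,q,z)[:2] for q in c],np.float32)
    (x,y),(a,b),t=cv2.minAreaRect(w)
    if a<b: a,b,t=b,a,t+90
    return np.round([x,y,a,b,(t+90)%180-90],1)
E
cat > a.py <<'E'
from h import *
s=r.get_state(); print({k:np.round(v,3).tolist() for k,v in s.items()})
for cam in ("scene","top"):
    p=optics.snapshot(cam); save(p,cam+"0.png")
    print(cam,p["t"],(-p["R"].T@p["t"]).round())
    for q in ("cover0","board","weight","scanner","scanner_pad","ticket_stand","label","flask","tape_measure","screwdriver"):
        for d in finder.find_in(p,q): print(q,round(d["conf"],2),np.round(d["location"]),proj(p,d["location"]).round())
E
python3 a.py
```

```text
pics
{'clock': 0.0, 'joint_positions': [1.099, 0.468, -0.012, 1.604, 0.006, 1.071, -0.056], 'qvel': [0.0, -0.001, -0.001, 0.001, 0.001, -0.0, -0.0], 'joint_torque': [-0.0, -53.238, 0.021, -25.13, 0.011, 0.008, -0.0], 'ee_pos': [269.975, -590.668, 230.331], 'tcp_rot': [-3.14, 0.0, 0.429], 'contact_force': [-0.487, -0.201, 0.241], 'ft_torque': [-0.0, 0.032, 0.049], 'finger_gap': 85.703}
scene [ 180.2713109  -360.36063975 1378.85598208] [1124.  412.  795.]
cover0 0.82 [437. 148.  17.] [359. 188.]
cover0 0.75 [426. 312.  17.] [416. 207.]
cover0 0.75 [516. 437.  14.] [452. 251.]
cover0 0.75 [679. 191.  16.] [332. 259.]
cover0 0.75 [298. 381.  14.] [454. 186.]
cover0 0.7 [562. 176.  17.] [348. 223.]
cover0 0.63 [275. 222.  12.] [404. 164.]
cover0 0.55 [402. 453.  13.] [470. 222.]
board 0.62 [ 494. -276.   12.] [226. 153.]
weight 0.7 [674.  42.  18.] [281. 233.]
weight 0.37 [428. 313.  15.] [415. 208.]
scanner 0.76 [490. -47.  52.] [289. 168.]
scanner 0.3 [ 820. -126.   21.] [190. 248.]
scanner_pad 0.79 [488. -33.   6.] [294. 181.]
scanner_pad 0.61 [485. -48.  51.] [289. 167.]
scanner_pad 0
[... 834 characters left out ...]
ver0 0.59 [504. 434.  12.] [181. 207.]
cover0 0.57 [290. 377.  15.] [199. 293.]
board 0.58 [ 478. -284.    8.] [463. 217.]
board 0.44 [665. 187.  15.] [280. 146.]
board 0.39 [ 639. -272.   33.] [458. 154.]
weight 0.79 [652.  33.  14.] [339. 151.]
weight 0.57 [504. 433.  16.] [181. 207.]
scanner 0.76 [466. -57.  39.] [376. 220.]
scanner 0.64 [ 481. -283.    5.] [463. 216.]
scanner_pad 0.91 [458. -46.   8.] [370. 225.]
ticket_stand 0.82 [ 643. -274.   35.] [459. 152.]
ticket_stand 0.65 [464. -57.  37.] [376. 221.]
label 0.91 [ 640. -272.   34.] [458. 153.]
tape_measure 0.78 [745. 110.  56.] [309. 111.]
tape_measure 0.3 [664. 189.  16.] [279. 146.]
tape_measure 0.16 [554. 167.  16.] [286. 188.]
```

View pics/top0.png

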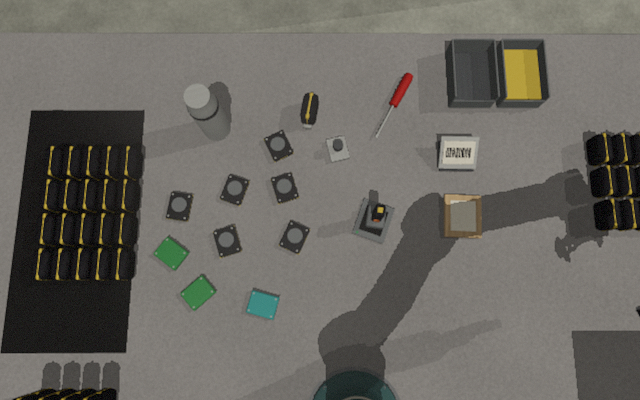

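View pics/scene0.png

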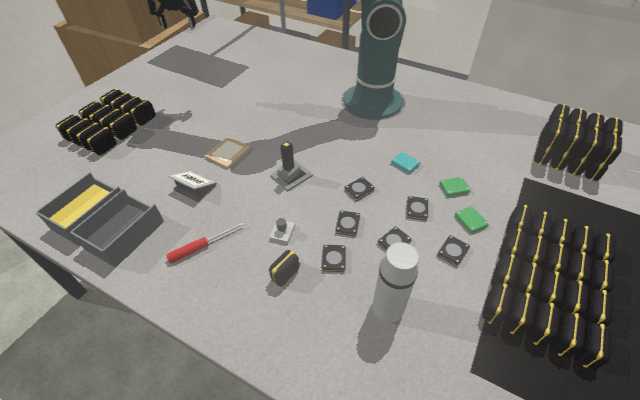

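The top view shows six black covers with a grey disc, at (278,145), (284,187), (235,189), (294,236), (227,240) and (179,205). The look-alikes are green at (171,253) and (198,292), turquoise at (263,304), plus the racked black/yellow tapes left and right. The weight is at (337,148), scanner on pad at (374,220), board at (463,216), label at (458,153), finished tape at (310,109) and screwdriver at (395,105). The scene view agrees.

```bash
cat > b.py <<'E'
from h import *
for cam in ("top","scene"):
    p=optics.snapshot(cam); print(cam)
    if cam=="top": save(p,"cov.png",(140,115,400,320),3)
    for q,z in (("cover0",12),("board",12),("weight",14),("scanner_pad",8),("label",35)):
        for d in finder.masks_of(p,q):
            m=d["region"]
            if m.sum()<30: continue
            px=p["img"][m].mean(0).round()
            print(q,round(d["conf"],2),int(m.sum()),rect(p,m,z),px)
E
python3 b.py
```

```text
top
cover0 0.97 619 [552.7 171.8  74.3  57.3  16.6] [73. 72. 69.]
cover0 0.92 633 [427.3 145.4  71.6  57.7 -23.9] [74. 73. 70.]
cover0 0.91 602 [664.3 190.1  74.4  58.4  26.2] [74. 72. 69.]
cover0 0.9 656 [290.2 378.5  70.4  58.1 -47.9] [ 65. 121.  73.]
cover0 0.88 736 [261.4 222.8  74.6  61.   73.9] [ 67. 130. 124.]
cover0 0.84 614 [549.5 299.7  72.5  58.1 -19.2] [72. 71. 67.]
cover0 0.81 592 [416.4 313.6  70.1  55.   16.5] [72. 72. 69.]
cover0 0.8 694 [387.  451.3  74.9  59.3  54.1] [ 62. 117.  69.]
cover0 0.71 672 [505.2 436.6  75.2  61.2 -10.3] [73. 72. 68.]
board 0.57 1701 [ 480.5 -281.   115.5   99.9   -2.9] [119. 108.  89.]
weight 0.97 448 [656.9  35.6  64.1  49.9  13.4] [125. 124. 119.]
scanner_pad 0.93 815 [469.5 -54.6  98.   83.8 -19. ] [85. 85. 83.]
label 0.64 711 [ 641.  -274.4   82.2   61.5   86.9] [167. 162. 148.]
scene
cover0 0.92 606 [509.2 438.6  79.2  56.7  -7.8] [110. 109. 106.]
cover0 0.9 334 [267.2 222.1  70.6  64.3  78.2] [ 98. 169. 164.]
cover0 0.76 466 [421.2 314.1  78.9  55.9  18.4] [108. 107. 104.]
cover0 0.76 624 [669.2 188.4  79.   57.7  24. ] [111. 109. 107.]
cover0 0.71 472 [429.  146.4  80.9  67.5 -26.5] [109. 108. 104.]
cover0 0.69 438 [295.5 379.8  77.4  65.1 -48.7] [102. 160. 111.]
cover0 0.64 439 [551.5 298.3  78.5  58.4 -24.2] [120. 119. 117.]
cover0 0.61 515 [391.9 453.   73.3  63.7  53.7] [101. 163. 111.]
board 0.95 775 [ 484.6 -279.7  118.5   98.    -2.8] [169. 157. 137.]
weight 0.84 437 [662.1  38.2  71.8  53.7  12.1] [153. 153. 149.]
scanner_pad 0.76 408 [473.8 -54.5  99.2  89.7 -19.7] [121. 121. 119.]
label 0.57 242 [ 645.1 -275.5   90.9   35.8  -89.5] [205. 202. 190.]
```

View pics/cov.png

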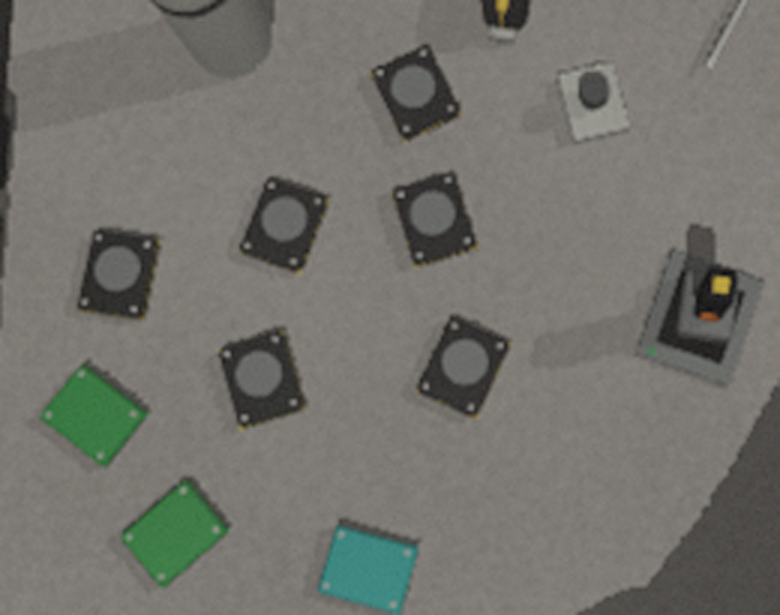

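The crop confirms six black covers with yellow seams. The green and turquoise ones are not covers, and the mask fits from both cameras agree to about 5 mm. Board is at about (482,-280), yaw -2.9°.

```bash
cat > go.py <<'E'
import sys
from h import *
def go(x,y,z,yaw,sx=None):
    s=r.get_state(); p=s["ee_pos"]; a=s["tcp_rot"][2]
    d=(yaw-np.degrees(a)+180)%360-180
    if abs(d)>90: d-=180*np.sign(d)
    f=a+np.radians(d); X,Y,Z=np.array([x,y,z])-p
    print("t",round(float(s["clock"]),2),"pos",np.round(p,1),"yaw",round(np.degrees(a),1),"gap",round(float(s["finger_gap"]),1),"j7",round(float(s["joint_positions"][6]),2))
    print("twist %.2f then dx %.2f dy %.2f dz %.2f"%(-d/6,(np.cos(f)*X+np.sin(f)*Y)/25,(np.sin(f)*X-np.cos(f)*Y)/25,-Z/25))
if __name__=="__main__": go(*map(float,sys.argv[1:]))
E
python3 go.py 553 172 200 16.6
```

```text
t 1.7 pos [ 270.2 -591.2  231.3] yaw 24.6 gap 85.5 j7 -0.06
twist 1.33 then dx 19.56 dy -26.02 dz 1.25
```

move_arm(plan=[[[0, 0, 0, 0.67], [0, 0, 0, 0.67], [0.75, -1, 0, 0], [0.75, -1, 0, 0], [0.75, -1, 0, 0], [0.75, -1, 0, 0], [0.75, -1, 0, 0], [0.75, -1, 0, 0], [0.75, -1, 0, 0], [0.75, -1, 0, 0], [0.75, -1, 0, 0], [0.75, -1, 0, 0], [0.75, -1, 0, 0], [0.75, -1, 0, 0], [0.75, -1, 0, 0], [0.75, -1, 0, 0], [0.75, -1, 0, 0], [0.75, -1, 0, 0], [0.75, -1, 0, 0], [0.75, -1, 0, 0]]], hand=100)

```text
clock: 3.37
ee_pos: [466.2, -62.4, 231.6]
tcp_rot: [3.141, -0.001, 0.288]
contact_force: [0.5, -0.4, 0.2]
finger_gap: 85.1
```

move_arm(plan=[[[0.75, -1, 0.15, 0], [0.75, -1, 0.15, 0], [0.75, -1, 0.15, 0], [0.75, -1, 0.15, 0], [0.75, -1, 0.15, 0], [0.75, -1, 0.15, 0], [0.75, -1, 0.15, 0], [0.75, -1, 0.15, 0], [0, 0, 0, 0], [0, 0, 0, 0]]])

```text
clock: 4.2
ee_pos: [552.4, 172.6, 200.8]
tcp_rot: [-3.141, 0.001, 0.292]
contact_force: [0.7, -0.6, -0.6]
finger_gap: 85.3
```

```bash
cat > w.py <<'E'
import sys
from go import *
# wrist look: prints rect fits of query at height z ; optional save name
q,z=sys.argv[1],float(sys.argv[2])
p=optics.snapshot("wrist")
if len(sys.argv)>3: save(p,sys.argv[3])
for d in finder.masks_of(p,q):
    m=d["region"]
    e=m[0].any() or m[-1].any() or m[:,0].any() or m[:,-1].any()
    if m.sum()>30: print(round(d["conf"],2),int(m.sum()),rect(p,m,z),"edge" if e else "",p["img"][m].mean(0).round())
go(482,-280,200,-2.9)
E
python3 w.py cover0 14 w1.png
```

```text
0.96 2937 [551.3 298.1  71.6  57.5 -19.2]  [78. 77. 75.]
0.94 2601 [392.2 448.2  72.   66.2  53.5]  [ 42. 152.  67.]
0.91 2612 [555.7 171.9  70.8  54.9  18.1]  [82. 81. 81.]
0.69 3115 [509.2 434.6  71.6  62.2 -10. ]  [70. 69. 64.]
0.68 3469 [667.9 189.6  69.8  56.8  26. ]  [61. 61. 61.]
0.66 344 [ 617.9 -218.    45.    20.6   34.1] edge [75. 76. 74.]
0.65 2057 [430.9 145.8  73.2  57.3 -24.4]  [85. 84. 81.]
0.59 178 [330.6 365.8  21.2  19.2  36.6]  [ 33. 107.  49.]
0.58 2047 [421.5 311.6  72.6  60.3  19.1]  [79. 78. 74.]
t 4.3 pos [552.6 169.6 201.1] yaw 16.5 gap 85.2 j7 -1.81
twist 3.23 then dx -1.91 dy 18.10 dz 0.04
```

View pics/w1.png

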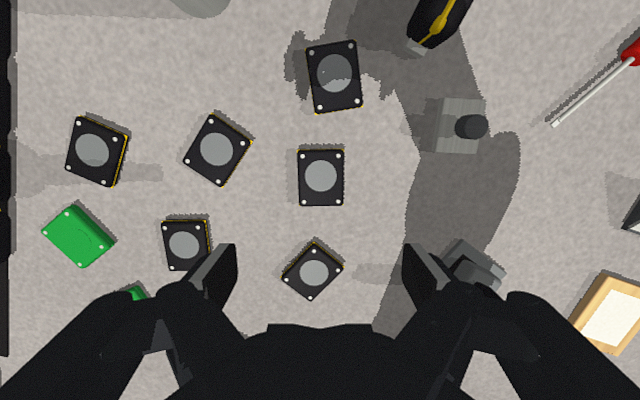

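The wrist picture shows cover B at (320,176) between the fingers, with the other five black covers, the weight at (462,125) and the board at (605,315) also visible.

move_arm(plan=[[[0.04, 0, 1, 0], [0.04, 0, 1, 0], [0, 0, 1, 0], [0, 0, 1, 0], [0, 0, 1, 0], [0, 0, 1, 0], [0, 0, 1, 0], [0, 0, 0.9, 0], [0, 0, 0, 0]]])

```text
clock: 5.05
ee_pos: [551.9, 167.9, 0.1]
tcp_rot: [3.14, 0.007, 0.286]
contact_force: [-1.1, -0.4, -0.6]
finger_gap: 85.6
```

move_arm(plan=[[[0, 0, 0, 0], [0, 0, 0, 0], [0, 0, 0, 0], [0, 0, 0, 0], [0, 0, 0, 0], [0, 0, 0, 0], [0, 0, 0, 0], [0, 0, 0, 0]]], hand=0)

```text
clock: 5.72
ee_pos: [556.3, 171.3, 6.2]
tcp_rot: [3.141, -0.004, 0.288]
contact_force: [-0.8, -1.4, 7.3]
finger_gap: 54.0
```

move_arm(plan=[[[0, 0, -1, 0], [0, 0, -1, 0], [0, 0, -1, 0], [0, 0, -1, 0], [0, 0, -1, 0.8], [0, 0, -1, 0.8], [0, 0, -1, 0.8], [0, 0, -1, 0.8], [0, 0, 0, 0]]])

```text
clock: 6.47
ee_pos: [557.6, 172.4, 210.4]
tcp_rot: [-3.138, -0.011, -0.05]
contact_force: [-0.1, 0.5, -0.5]
finger_gap: 53.9
```

```bash
python3 w.py cover0 14 w2.png; python3 w.py board 12
```

```text
0.91 12489 [460.6 177.  178.2 138.3  -2.4]  [85. 84. 83.]
0.84 3145 [667.8 189.3  71.   55.6  25.4]  [59. 59. 59.]
0.82 553 [443.2 319.2  62.2  27.1 -68.5]  [68. 64. 58.]
0.8 2424 [508.6 434.2  72.9  62.3  -8.4]  [78. 77. 71.]
0.61 2521 [551.2 298.3  72.8  58.5 -19.3]  [89. 87. 85.]
0.6 1046 [291.5 370.   88.1  40.8 -39.1]  [ 50. 178.  79.]
0.23 4113 [ 449.  -110.9  176.4   65.4   62.4]  [53. 52. 47.]
t 6.57 pos [555.2 171.4 205.7] yaw -2.6 gap 53.9 j7 -2.11
twist 0.04 then dx -2.01 dy 18.18 dz 0.23
0.59 867 [ 475.8 -226.8  102.    26.7   14.5] edge [178. 154. 107.]
t 6.67 pos [554.  170.8 203.4] yaw -2.6 gap 54.1 j7 -2.11
twist 0.04 then dx -1.96 dy 18.16 dz 0.13
```

View pics/w2.png

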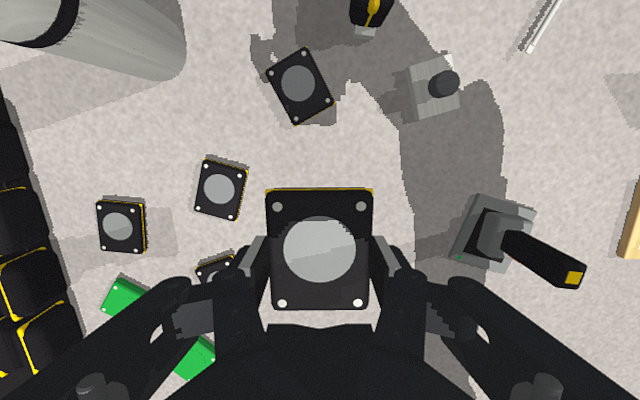

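The cover is held squarely at (320,250), with its disc centre about (319,249).

move_arm(plan=[[[-0.1, 1, 0, 0], [-0.1, 1, 0, 0], [-0.1, 1, 0, 0], [-0.1, 1, 0, 0], [-0.1, 1, 0, 0], [-0.1, 1, 0, 0], [-0.1, 1, 0, 0], [-0.1, 1, 0, 0], [-0.1, 1, 0, 0], [-0.1, 1, 0, 0], [-0.1, 1, 0, 0], [-0.1, 1, 0, 0], [-0.1, 1, 0, 0], [-0.1, 1, 0, 0], [-0.1, 1, 0, 0], [-0.1, 1, 0, 0], [-0.1, 1, 0, 0], [-0.1, 1, 0, 0], [-0.1, 0.15, 0, 0], [0, 0, 0, 0]]])

```text
clock: 8.33
ee_pos: [484.1, -281.7, 202.2]
tcp_rot: [-3.141, 0.003, -0.05]
contact_force: [-0.0, 0.2, -2.2]
finger_gap: 53.9
```

```bash
cat > held.py <<'E'
import sys
from go import *
p=optics.snapshot("wrist"); st=[r.get_state()]
if len(sys.argv)>1: save(p,sys.argv[1])
im=p["img"].astype(int); g=im.mean(2)
ms=[d["region"] for d in finder.masks_of(p,"cover0")]
ms=[m for m in ms if m.sum()>8000]
for m in ms:
    b=(m&(g>110)).astype(np.uint8)
    b=cv2.morphologyEx(b,cv2.MORPH_OPEN,np.ones((9,9),np.uint8))
    c,_=cv2.findContours(b,cv2.RETR_EXTERNAL,cv2.CHAIN_APPROX_NONE)
    c=max(c,key=cv2.contourArea)
    (u,v),(a,bb),_=cv2.fitEllipse(c)
    # plane height where cover is 56x70
    T=st[0]["ee_pos"]; zs=np.arange(T[2]-20,T[2]+45,1.)
    ar=[np.prod(rect(p,m,z)[2:4]) for z in zs]; z=zs[np.argmin(np.abs(np.array(ar)-70*56))]
    f=st[0]["tcp_rot"][2]; D=unproj(p,(u,v),z)[:2]-T[:2]
    print("disc",round(u,1),round(v,1),round(a,1),round(bb,1),"rect",rect(p,m,z),"z-tcp",round(z-T[2],1),"off tool x,y mm",np.round([np.cos(f)*D[0]+np.sin(f)*D[1],np.sin(f)*D[0]-np.cos(f)*D[1]],1))
for d in finder.masks_of(p,"board")[:2]: print("board",d["conf"],rect(p,d["region"],12))
go(482,-280,200,-2.9)
E
python3 held.py w3.png
```

```text
disc 318.8 249.1 64.3 71.5 rect [ 486.  -282.3   71.2   54.7   -2.3] z-tcp 9.0 off tool x,y mm [2.9 2.1]
board 0.75 [ 385.8 -277.8  178.2  139.    -2.7]
board 0.68 [ 506.  -284.6   93.5   62.6   87.2]
t 8.48 pos [ 486.1 -278.2  203.1] yaw -2.6 gap 53.6 j7 -1.21
twist 0.06 then dx -0.16 dy 0.08 dz 0.12
```

View pics/w3.png

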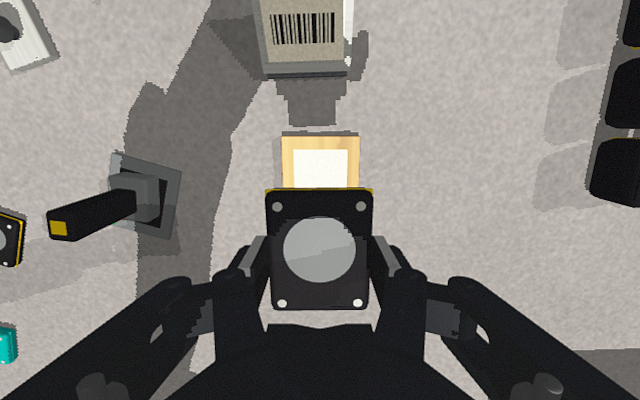

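The board shows at columns 281–360 with its far edge at row 133. The held cover at (319,249) hides the rest.

Run:
```python
from h import *
p=optics.snapshot("wrist"); S=[r.get_state()["ee_pos"]]
for i in range(4): optics.snapshot("wrist"); S.append(r.get_state()["ee_pos"])
print(np.mean(S,0).round(1),np.std(S,0).round(1))
A,B=unproj(p,(282,135),12),unproj(p,(360,134),12); print(A.round(1),B.round(1),((A+B)/2).round(1),np.linalg.norm(A-B))
for z in (202,206,211): print(unproj(p,(318.8,249.1),z).round(1))
```

```text
[ 486.4 -278.4  203.6] [0.  0.3 0.2]
[ 541.5 -237.    12. ] [ 538.6 -328.7   12. ] [ 540.1 -282.8   12. ] 91.74904416636828
[ 484.8 -278.3  202. ]
[ 486.7 -278.4  206. ]
[ 489.1 -278.5  211. ]
```

move_arm(plan=[[[-0.12, 0.07, 1, 0.05], [0, 0, 1, 0], [0, 0, 1, 0], [0, 0, 1, 0], [0, 0, 1, 0], [0, 0, 1, 0], [0, 0, 0.8, 0], [0, 0, 0.5, 0], [0, 0, 0.1, 0], [0, 0, 0, 0], [0, 0, 0, 0]]])

```text
clock: 9.65
ee_pos: [483.6, -281.4, 19.2]
tcp_rot: [3.141, -0.001, -0.051]
contact_force: [-0.6, 0.3, -1.3]
finger_gap: 53.9
```

```bash
python3 -c "
from go import *
print(r.get_state()['contact_force'].round(1)); go(483.5,-280,16,-2.9)"
```

```text
[-0.6  0.3 -1.3]
t 9.65 pos [ 483.6 -281.4   19.2] yaw -2.9 gap 53.9 j7 -1.26
twist -0.01 then dx -0.01 dy -0.05 dz 0.13
```

move_arm(plan=[[[0, -0.05, 0.06, 0], [0, 0, 0.06, 0], [0, 0, 0, 0]]])

```text
clock: 9.9
ee_pos: [483.8, -280.9, 18.0]
tcp_rot: [3.14, -0.001, -0.052]
contact_force: [-4.1, 0.6, 14.5]
finger_gap: 54.0
```

move_arm(plan=[[[0, 0, 0, 0], [0, 0, 0, 0], [0, 0, 0, 0], [0, 0, 0, 0], [0, 0, 0, 0]]], hand=100)

```text
clock: 10.32
ee_pos: [483.0, -280.1, 15.6]
tcp_rot: [-3.142, 0.0, -0.052]
contact_force: [0.4, 0.0, -0.9]
finger_gap: 85.3
```

move_arm(plan=[[[0, 0, -0.5, 0], [0, 0, -1, 0], [0, 0, -1, 0], [0, 0, -1, 0], [0, 0, -1, 0], [0, 0, -1, 0], [0, 0, -1, 0], [0, 0, -1, 0], [0, 0, 0, 0], [0, 0, 0, 0]]])

```text
clock: 11.15
ee_pos: [483.8, -280.6, 205.6]
tcp_rot: [3.14, -0.004, -0.052]
contact_force: [-1.3, 0.9, -0.8]
finger_gap: 85.2
```

```bash
python3 w.py cover0 26 w4.png; python3 -c "
from go import *
go(667,189.3,190,25.5)"
```

```text
0.89 655 [269.5 169.1  67.7  24.6 -20. ] edge [ 18. 128. 122.]
0.85 2718 [ 484.4 -281.9   70.3   55.7   -2.9]  [78. 77. 77.]
0.55 1340 [426.3 107.5  76.9  33.1 -20. ] edge [55. 51. 41.]
t 11.25 pos [ 482.4 -280.   203. ] yaw -3.0 gap 85.2 j7 -1.21
twist -0.01 then dx -0.01 dy 0.00 dz 0.12
t 11.25 pos [ 482.4 -280.   203. ] yaw -3.0 gap 85.2 j7 -1.21
twist -4.75 then dx 14.75 dy -13.76 dz 0.52
```

View pics/w4.png

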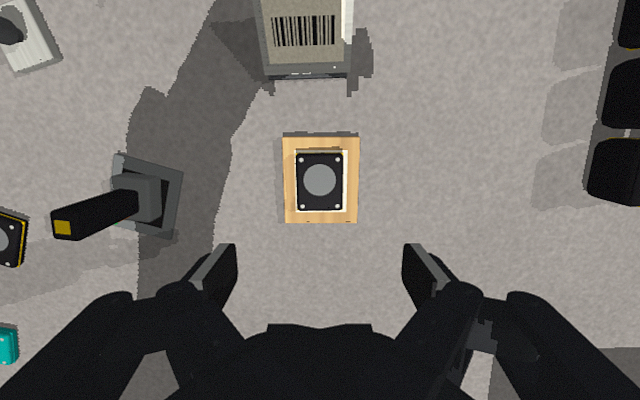

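Cover 1 sits centred on the paper, disc at (320,180), with board rows 137–223 and columns 283–358.

move_arm(plan=[[[0, 0, 0, -0.95], [0, 0, 0, -0.95], [0, 0, 0, -0.95], [0, 0, 0, -0.95], [0, 0, 0, -0.95], [0.98, -0.92, 0, 0], [0.98, -0.92, 0, 0], [0.98, -0.92, 0, 0], [0.98, -0.92, 0, 0], [0.98, -0.92, 0, 0], [0.98, -0.92, 0, 0], [0.98, -0.92, 0, 0], [0.98, -0.92, 0, 0], [0.98, -0.92, 0, 0], [0.98, -0.92, 0, 0], [0.98, -0.92, 0, 0], [0.98, -0.92, 0, 0], [0.98, -0.92, 0, 0], [0.98, -0.92, 0, 0], [0.98, -0.92, 0, 0]]])

```text
clock: 12.92
ee_pos: [665.4, 190.7, 201.2]
tcp_rot: [-3.141, 0.003, 0.446]
contact_force: [0.1, 0.2, 0.0]
finger_gap: 85.2
```

move_arm(plan=[[[0, 0, 0, 0], [0, 0, 0, 0], [0, 0, 0, 0]]])

```text
clock: 13.17
ee_pos: [665.1, 188.6, 201.4]
tcp_rot: [3.141, 0.003, 0.446]
contact_force: [0.2, -0.1, 0.4]
finger_gap: 85.4
```

```bash
python3 w.py cover0 14; python3 -c "
from go import *
go(667,189.3,5,25.5)"
```

```text
0.88 2684 [510.  435.4  76.1  59.6  -8.6]  [70. 69. 64.]
0.88 2685 [669.6 189.6  70.1  57.7  25.6]  [80. 79. 79.]
0.82 2299 [393.6 448.4  69.5  69.1  54. ]  [ 39. 147.  64.]
0.71 670 [441.4 319.9  61.2  38.7 -64.4]  [60. 58. 51.]
0.68 465 [449.1 165.4  75.2  28.5 -45.9]  [53. 48. 34.]
0.62 2468 [553.6 298.5  75.6  57.2 -18.9]  [80. 79. 76.]
0.51 126 [266.7 253.1  44.6  10.2 -16.9] edge [ 12. 142. 135.]
t 13.27 pos [665.7 187.3 202.4] yaw 25.4 gap 85.3 j7 -1.61
twist 4.72 then dx -6.39 dy 19.04 dz 0.09
t 13.27 pos [665.7 187.3 202.4] yaw 25.4 gap 85.3 j7 -1.61
twist -0.02 then dx 0.08 dy -0.05 dz 7.89
```

move_arm(plan=[[[0.06, -0.03, 1, 0], [0.06, -0.02, 1, 0], [0, 0, 1, 0], [0, 0, 1, 0], [0, 0, 1, 0], [0, 0, 1, 0], [0, 0, 1, 0], [0, 0, 0.85, 0], [0, 0, 0, 0], [0, 0, 0, 0]]])

```text
clock: 14.1
ee_pos: [667.4, 190.1, 6.1]
tcp_rot: [3.141, 0.003, 0.444]
contact_force: [-0.1, -0.4, 0.4]
finger_gap: 85.3
```

move_arm(plan=[[[0, 0, 0, 0], [0, 0, 0, 0], [0, 0, 0, 0], [0, 0, 0, 0], [0, 0, 0, 0], [0, 0, 0, 0], [0, 0, 0, 0], [0, 0, 0, 0]]], hand=0)

```text
clock: 14.77
ee_pos: [669.7, 192.1, 10.0]
tcp_rot: [3.141, -0.004, 0.445]
contact_force: [-1.3, -0.6, 6.0]
finger_gap: 52.8
```

move_arm(plan=[[[0, 0, -1, 0], [0, 0, -1, 0.67], [0, 0, -1, 0.67], [0, 0, -1, 0.67], [0, 0, -1, 0.67], [0, 0, -1, 0.67], [0, 0, -1, 0.67], [0, 0, -0.85, 0.7], [0, 0, 0, 0]]])

```text
clock: 15.52
ee_pos: [670.9, 193.2, 210.5]
tcp_rot: [-3.138, -0.01, -0.051]
contact_force: [0.4, -0.1, 0.1]
finger_gap: 52.5
```

move_arm(plan=[[[-0.32, 0.955, 0, 0], [-0.32, 0.955, 0, 0], [-0.32, 0.955, 0, 0], [-0.32, 0.955, 0, 0], [-0.32, 0.955, 0, 0], [-0.32, 0.955, 0, 0], [-0.32, 0.955, 0, 0], [-0.32, 0.955, 0, 0], [-0.32, 0.955, 0, 0], [-0.32, 0.955, 0, 0], [-0.32, 0.955, 0, 0], [-0.32, 0.955, 0, 0], [-0.32, 0.955, 0, 0], [-0.32, 0.955, 0, 0], [-0.32, 0.955, 0, 0], [-0.32, 0.955, 0, 0], [-0.32, 0.955, 0, 0], [-0.32, 0.955, 0, 0], [-0.32, 0.955, 0, 0], [-0.32, 0.955, 0, 0]]])

```text
clock: 17.18
ee_pos: [484.3, -278.1, 203.5]
tcp_rot: [3.141, -0.001, -0.047]
contact_force: [0.2, 0.0, -0.8]
finger_gap: 52.8
```

move_arm(plan=[[[0, 0, 0, 0], [0, 0, 0, 0], [0, 0, 0, 0]]])

```text
clock: 17.43
ee_pos: [485.2, -276.5, 203.4]
tcp_rot: [-3.141, -0.0, -0.048]
contact_force: [-0.3, 1.0, -0.3]
finger_gap: 52.9
```

```bash
python3 held.py; python3 -c "
from go import *
go(483,-280,33,-2.9)"
```

```text
board 0.82 [ 505.7 -284.7   92.9   61.8   87.5]
t 17.58 pos [ 485.7 -275.8  203.4] yaw -2.6 gap 52.7 j7 -1.2
twist 0.04 then dx -0.14 dy 0.17 dz 0.13
t 17.58 pos [ 485.7 -275.8  203.4] yaw -2.6 gap 52.7 j7 -1.2
twist 0.04 then dx -0.10 dy 0.17 dz 6.81
```

```bash
sed -i 's/^for m in ms:/print(len(ms),[int(m.sum()) for m in ms])\nfor m in ms:/' held.py; python3 held.py w5.png
```

```text
1 [11943]
disc 319.0 248.3 63.5 69.6 rect [ 486.9 -276.5   71.1   55.    -2.6] z-tcp 7.0 off tool x,y mm [3.1 0.1]
board 0.63 [ 506.7 -284.3   93.6   62.3   88.4]
t 17.73 pos [ 485.4 -276.4  203.3] yaw -2.7 gap 52.9 j7 -1.2
twist 0.03 then dx -0.13 dy 0.15 dz 0.13
```

View pics/w5.png

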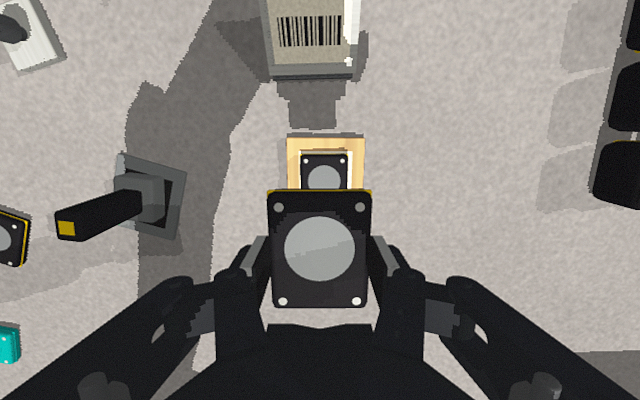

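The held cover's disc is at (319,248), the same place in the hand as before; the first cover lies behind it, centred on the board.

move_arm(plan=[[[-0.1, 0.16, 1, 0.04], [0, 0, 1, 0], [0, 0, 1, 0], [0, 0, 1, 0], [0, 0, 1, 0], [0, 0, 0.8, 0], [0, 0, 0.6, 0], [0, 0, 0.25, 0], [0, 0, 0.1, 0], [0, 0, 0.05, 0], [0, 0, 0, 0], [0, 0, 0, 0]]])

```text
clock: 18.73
ee_pos: [481.4, -280.1, 37.6]
tcp_rot: [-3.141, 0.003, -0.052]
contact_force: [-14.7, 8.2, 40.3]
finger_gap: 52.8
```

move_arm(plan=[[[0, 0, 0, 0], [0, 0, 0, 0], [0, 0, 0, 0], [0, 0, 0, 0], [0, 0, 0, 0]]], hand=100)

```text
clock: 19.15
ee_pos: [482.4, -281.0, 32.9]
tcp_rot: [-3.141, 0.0, -0.053]
contact_force: [0.1, -0.2, 0.0]
finger_gap: 85.3
```

move_arm(plan=[[[0, 0, -0.5, 0], [0, 0, -1, 0], [0, 0, -1, 0], [0, 0, -1, 0.9], [0, 0, -1, 0.9], [0, 0, -1, 0.9], [0, 0, -1, 0], [0, 0, -0.3, 0], [0, 0, 0, 0]]])

```text
clock: 19.9
ee_pos: [483.7, -281.7, 206.1]
tcp_rot: [3.141, -0.005, -0.335]
contact_force: [0.1, -0.1, 0.1]
finger_gap: 85.3
```

move_arm(plan=[[[-0.21, -0.99, 0, 0], [-0.21, -0.99, 0, 0], [-0.21, -0.99, 0, 0], [-0.21, -0.99, 0, 0], [-0.21, -0.99, 0, 0], [-0.21, -0.99, 0, 0], [-0.21, -0.99, 0, 0], [-0.21, -0.99, 0, 0], [-0.21, -0.99, 0, 0], [-0.21, -0.99, 0, 0], [-0.21, -0.99, 0, 0], [-0.21, -0.99, 0, 0], [-0.21, -0.99, 0, 0], [-0.21, -0.99, 0, 0], [-0.21, -0.99, 0, 0], [-0.21, -0.99, 0, 0], [-0.21, -0.99, 0, 0], [-0.21, -0.99, 0, 0], [-0.21, -0.99, 0, 0], [-0.21, -0.99, 0, 0]]])

```text
clock: 21.57
ee_pos: [545.3, 221.7, 201.4]
tcp_rot: [3.14, 0.003, -0.335]
contact_force: [0.8, -0.5, 0.6]
finger_gap: 85.3
```

move_arm(plan=[[[-0.21, -0.99, 0, 0], [-0.21, -0.99, 0, 0], [-0.21, -0.99, 0, 0], [0, 0, 0, 0], [0, 0, 0, 0], [0, 0, 0, 0]]])

```text
clock: 22.07
ee_pos: [555.3, 294.9, 201.6]
tcp_rot: [3.139, 0.002, -0.336]
contact_force: [-0.2, 0.1, 0.4]
finger_gap: 85.2
```

```bash
python3 w.py cover0 14; python3 -c "
from go import *
go(553,298.5,5,-19)"
```

```text
0.97 1508 [508.2 435.5  74.6  59.1  -5.8]  [67. 64. 59.]
0.87 2114 [421.1 313.   75.2  59.   17.7]  [83. 82. 78.]
0.75 2576 [550.9 299.2  71.2  56.9 -20.7]  [82. 81. 81.]
0.68 2431 [430.2 146.7  73.3  61.3 -23.6]  [76. 74. 71.]
0.66 1266 [393.1 448.3  68.4  59.5  53.2]  [ 40. 149.  65.]
t 22.17 pos [555.9 294.3 202.5] yaw -19.3 gap 85.4 j7 -2.56
twist -2.74 then dx -1.79 dy 23.09 dz 0.10
t 22.17 pos [555.9 294.3 202.5] yaw -19.3 gap 85.4 j7 -2.56
twist -0.06 then dx -0.16 dy -0.12 dz 7.90
```

move_arm(plan=[[[-0.12, -0.06, 1, 0.05], [-0.11, -0.06, 1, 0.05], [0, 0, 1, 0], [0, 0, 1, 0], [0, 0, 1, 0], [0, 0, 1, 0], [0, 0, 1, 0], [0, 0, 0.9, 0], [0, 0, 0.1, 0], [0, 0, 0, 0]]])

```text
clock: 23.0
ee_pos: [550.7, 299.1, 2.0]
tcp_rot: [3.139, 0.002, -0.348]
contact_force: [0.3, 0.3, 0.2]
finger_gap: 85.4
```

move_arm(plan=[[[0, 0, 0, 0], [0, 0, 0, 0], [0, 0, 0, 0], [0, 0, 0, 0], [0, 0, 0, 0], [0, 0, 0, 0], [0, 0, 0, 0], [0, 0, 0, 0]]], hand=0)

```text
clock: 23.67
ee_pos: [552.9, 301.6, 5.7]
tcp_rot: [-3.139, -0.003, -0.346]
contact_force: [-1.0, -0.8, 6.8]
finger_gap: 53.7
```

move_arm(plan=[[[0, 0, -1, 0], [0, 0, -1, -0.48], [0, 0, -1, -0.48], [0, 0, -1, -0.48], [0, 0, -1, -0.48], [0, 0, -1, -0.48], [0, 0, -1, -0.45], [0, 0, -1, 0], [0, 0, 0, 0]]])

```text
clock: 24.42
ee_pos: [554.1, 302.6, 210.0]
tcp_rot: [-3.136, -0.009, -0.048]
contact_force: [1.1, 0.6, -0.6]
finger_gap: 54.0
```

move_arm(plan=[[[-0.07, 0.97, 0, 0], [-0.07, 0.97, 0, 0], [-0.07, 0.97, 0, 0], [-0.07, 0.97, 0, 0], [-0.07, 0.97, 0, 0], [-0.07, 0.97, 0, 0], [-0.07, 0.97, 0, 0], [-0.07, 0.97, 0, 0], [-0.07, 0.97, 0, 0], [-0.07, 0.97, 0, 0], [-0.07, 0.97, 0, 0], [-0.07, 0.97, 0, 0], [-0.07, 0.97, 0, 0], [-0.07, 0.97, 0, 0], [-0.07, 0.97, 0, 0], [-0.07, 0.97, 0, 0], [-0.07, 0.97, 0, 0], [-0.07, 0.97, 0, 0], [-0.07, 0.97, 0, 0], [-0.07, 0.97, 0, 0]]])

```text
clock: 26.08
ee_pos: [492.9, -183.0, 203.7]
tcp_rot: [3.141, -0.001, -0.048]
contact_force: [-0.7, -0.4, -0.1]
finger_gap: 53.9
```

move_arm(plan=[[[-0.07, 0.97, 0, 0], [-0.07, 0.97, 0, 0], [-0.07, 0.97, 0, 0], [-0.07, 0.97, 0, 0], [0, 0, 0, 0], [0, 0, 0, 0], [0, 0, 0, 0]]])

```text
clock: 26.67
ee_pos: [481.7, -277.7, 203.4]
tcp_rot: [-3.141, -0.0, -0.047]
contact_force: [0.2, 0.3, -0.5]
finger_gap: 54.1
```

```bash
python3 held.py w6.png; python3 -c "
from go import *
go(483,-280,51,-2.9)"
```

```text
1 [12831]
disc 318.9 251.7 65.1 71.7 rect [ 482.8 -278.2   71.3   55.    -2.6] z-tcp 11.0 off tool x,y mm [2.9 0.8]
board 0.67 [ 503.2 -283.9   94.6   66.5   87.3]
t 26.82 pos [ 482.1 -277.1  203.4] yaw -2.6 gap 54.4 j7 -1.21
twist 0.05 then dx 0.00 dy 0.12 dz 0.14
t 26.82 pos [ 482.1 -277.1  203.4] yaw -2.6 gap 54.4 j7 -1.21
twist 0.05 then dx 0.04 dy 0.11 dz 6.10
```

move_arm(plan=[[[0.04, 0.12, 1, 0.05], [0, 0, 1, 0], [0, 0, 1, 0], [0, 0, 1, 0], [0, 0, 1, 0], [0, 0, 0.6, 0], [0, 0, 0.3, 0], [0, 0, 0.15, 0], [0, 0, 0.08, 0], [0, 0, 0, 0], [0, 0, 0, 0]]])

```text
clock: 27.73
ee_pos: [483.3, -281.7, 51.0]
tcp_rot: [3.141, -0.002, -0.053]
contact_force: [0.2, -0.1, -0.2]
finger_gap: 53.7
```

move_arm(plan=[[[0, 0, 0, 0], [0, 0, 0, 0], [0, 0, 0, 0], [0, 0, 0, 0], [0, 0, 0, 0]]], hand=100)

```text
clock: 28.15
ee_pos: [482.7, -281.6, 50.3]
tcp_rot: [3.141, -0.0, -0.053]
contact_force: [-0.1, -0.9, 1.3]
finger_gap: 85.2
```

move_arm(plan=[[[0, 0, -0.5, 0], [0, 0, -1, 0], [0, 0, -1, -0.85], [0, 0, -1, -0.85], [0, 0, -1, -0.85], [0, 0, -1, -0.85], [0, 0, -0.6, 0], [0, 0, 0, 0]]])

```text
clock: 28.82
ee_pos: [484.6, -282.6, 207.3]
tcp_rot: [3.136, -0.005, 0.303]
contact_force: [0.9, -0.3, 0.4]
finger_gap: 85.4
```

move_arm(plan=[[[0.2, -0.975, 0, 0], [0.2, -0.975, 0, 0], [0.2, -0.975, 0, 0], [0.2, -0.975, 0, 0], [0.2, -0.975, 0, 0], [0.2, -0.975, 0, 0], [0.2, -0.975, 0, 0], [0.2, -0.975, 0, 0], [0.2, -0.975, 0, 0], [0.2, -0.975, 0, 0], [0.2, -0.975, 0, 0], [0.2, -0.975, 0, 0], [0.2, -0.975, 0, 0], [0.2, -0.975, 0, 0], [0.2, -0.975, 0, 0], [0.2, -0.975, 0, 0], [0.2, -0.975, 0, 0], [0.2, -0.975, 0, 0], [0.2, -0.975, 0, 0], [0.2, -0.975, 0, 0]]])

```text
clock: 30.48
ee_pos: [431.8, 214.5, 202.2]
tcp_rot: [3.141, 0.001, 0.303]
contact_force: [0.4, 0.1, 0.4]
finger_gap: 85.2
```

move_arm(plan=[[[0.2, -0.975, 0, 0], [0.2, -0.975, 0, 0], [0.2, -0.975, 0, 0], [0.2, -0.975, 0, 0], [0, 0, 0, 0], [0, 0, 0, 0], [0, 0, 0, 0]]])

```text
clock: 31.07
ee_pos: [422.3, 311.7, 202.0]
tcp_rot: [3.14, 0.001, 0.303]
contact_force: [-0.1, -0.9, -0.9]
finger_gap: 85.3
```

```bash
python3 w.py cover0 14; python3 -c "
from go import *
go(420.5,312.5,2.5,17.5)"
```

```text
0.97 3644 [507.1 437.1  71.2  58.9  -8.4]  [74. 73. 72.]
0.79 1827 [266.2 222.1  72.9  59.8  75. ]  [ 24. 168. 159.]
0.76 1459 [300.5 372.2  59.2  57.1  41.7]  [ 53. 155.  75.]
0.74 2763 [389.9 450.7  70.   59.7  53.7]  [ 45. 158.  70.]
0.72 2593 [419.4 314.1  69.7  55.8  17.4]  [79. 78. 78.]
0.66 2473 [429.2 148.1  69.   61.  -24.6]  [69. 68. 66.]
t 31.17 pos [422.8 311.2 202.2] yaw 17.3 gap 85.0 j7 -2.17
twist 3.36 then dx 3.56 dy 23.50 dz 0.09
t 31.17 pos [422.8 311.2 202.2] yaw 17.3 gap 85.0 j7 -2.17
twist -0.04 then dx -0.07 dy -0.08 dz 7.99
```

move_arm(plan=[[[-0.04, -0.07, 1, 0], [-0.04, -0.06, 1, 0], [0, 0, 1, 0], [0, 0, 1, 0], [0, 0, 1, 0], [0, 0, 1, 0], [0, 0, 1, 0], [0, 0, 0.9, 0], [0, 0, 0.1, 0], [0, 0, 0, 0]]])

```text
clock: 32.0
ee_pos: [419.2, 313.7, 1.6]
tcp_rot: [3.14, 0.003, 0.302]
contact_force: [-0.3, 0.5, 0.0]
finger_gap: 85.4
```

move_arm(plan=[[[0, 0, 0, 0], [0, 0, 0, 0], [0, 0, 0, 0], [0, 0, 0, 0], [0, 0, 0, 0], [0, 0, 0, 0], [0, 0, 0, 0], [0, 0, 0, 0]]], hand=0)

```text
clock: 32.67
ee_pos: [420.7, 315.8, 4.5]
tcp_rot: [-3.141, -0.003, 0.303]
contact_force: [-1.2, -0.6, 6.4]
finger_gap: 54.0
```

move_arm(plan=[[[0, 0, -1, 0], [0, 0, -1, 0.56], [0, 0, -1, 0.56], [0, 0, -1, 0.56], [0, 0, -1, 0.56], [0, 0, -1, 0.57], [0, 0, -1, 0.57], [0, 0, -1, 0], [0, 0, 0, 0]]])

```text
clock: 33.42
ee_pos: [421.9, 317.3, 208.6]
tcp_rot: [-3.135, -0.009, -0.051]
contact_force: [-0.2, 0.2, 0.2]
finger_gap: 54.0
```

move_arm(plan=[[[0.155, 0.983, 0, 0], [0.155, 0.983, 0, 0], [0.155, 0.983, 0, 0], [0.155, 0.983, 0, 0], [0.155, 0.983, 0, 0], [0.155, 0.983, 0, 0], [0.155, 0.983, 0, 0], [0.155, 0.983, 0, 0], [0.155, 0.983, 0, 0], [0.155, 0.983, 0, 0], [0.155, 0.983, 0, 0], [0.155, 0.983, 0, 0], [0.155, 0.983, 0, 0], [0.155, 0.983, 0, 0], [0.155, 0.983, 0, 0], [0.155, 0.983, 0, 0], [0.155, 0.983, 0, 0], [0.155, 0.983, 0, 0], [0.155, 0.983, 0, 0], [0.155, 0.983, 0, 0]]])

```text
clock: 35.08
ee_pos: [471.9, -180.8, 203.0]
tcp_rot: [3.141, -0.001, -0.051]
contact_force: [0.6, 0.5, -0.9]
finger_gap: 54.6
```

move_arm(plan=[[[0.155, 0.983, 0, 0], [0.155, 0.983, 0, 0], [0.155, 0.983, 0, 0], [0.155, 0.983, 0, 0], [0, 0, 0, 0], [0, 0, 0, 0], [0, 0, 0, 0]]])

```text
clock: 35.67
ee_pos: [482.3, -277.8, 202.6]
tcp_rot: [-3.141, -0.0, -0.05]
contact_force: [-0.8, -0.0, -2.0]
finger_gap: 54.1
```

```bash
python3 held.py w7.png; python3 -c "
from go import *
go(483,-280.5,66,-2.9)"
```

```text
1 [12746]
disc 319.0 254.1 65.2 72.5 rect [ 482.3 -278.3   71.5   55.2   -2.8] z-tcp 11.0 off tool x,y mm [1.6 0.8]
board 0.75 [ 502.5 -284.5   93.1   68.9   87.2]
t 35.82 pos [ 482.6 -277.3  202.7] yaw -2.8 gap 54.0 j7 -1.2
twist 0.02 then dx -0.02 dy 0.11 dz 0.11
t 35.82 pos [ 482.6 -277.3  202.7] yaw -2.8 gap 54.0 j7 -1.2
twist 0.02 then dx 0.02 dy 0.13 dz 5.47
```

move_arm(plan=[[[0.06, 0.12, 1, 0.02], [0, 0, 1, 0], [0, 0, 1, 0], [0, 0, 1, 0], [0, 0, 0.8, 0], [0, 0, 0.4, 0], [0, 0, 0.2, 0], [0, 0, 0.1, 0], [0, 0, 0.03, 0], [0, 0, 0, 0], [0, 0, 0, 0]]])

```text
clock: 36.73
ee_pos: [484.6, -282.0, 65.4]
tcp_rot: [3.141, -0.002, -0.053]
contact_force: [1.0, -0.5, -0.6]
finger_gap: 53.7
```

move_arm(plan=[[[0, 0, 0, 0], [0, 0, 0, 0], [0, 0, 0, 0], [0, 0, 0, 0], [0, 0, 0, 0]]], hand=100)

```text
clock: 37.15
ee_pos: [483.9, -281.7, 64.4]
tcp_rot: [3.141, -0.0, -0.053]
contact_force: [-1.2, -0.4, 0.6]
finger_gap: 85.8
```

move_arm(plan=[[[0, 0, -0.5, 0], [0, 0, -1, 0], [0, 0, -1, 0.9], [0, 0, -1, 0.9], [0, 0, -1, 0.9], [0, 0, -1, 0.9], [0, 0, 0, 0]]])

```text
clock: 37.73
ee_pos: [486.7, -283.0, 208.0]
tcp_rot: [3.141, -0.01, -0.434]
contact_force: [0.2, -0.2, 0.9]
finger_gap: 85.3
```

move_arm(plan=[[[-0.6, -0.977, 0, 0], [-0.6, -0.977, 0, 0], [-0.6, -0.977, 0, 0], [-0.6, -0.977, 0, 0], [-0.6, -0.977, 0, 0], [-0.6, -0.977, 0, 0], [-0.6, -0.977, 0, 0], [-0.6, -0.977, 0, 0], [-0.6, -0.977, 0, 0], [-0.6, -0.977, 0, 0], [-0.6, -0.977, 0, 0], [-0.6, -0.977, 0, 0], [-0.6, -0.977, 0, 0], [-0.6, -0.977, 0, 0], [-0.6, -0.977, 0, 0], [0, 0, 0, 0], [0, 0, 0, 0], [0, 0, 0, 0]]])

```text
clock: 39.23
ee_pos: [432.0, 144.5, 201.9]
tcp_rot: [3.141, -0.0, -0.43]
contact_force: [-0.2, -0.6, 0.2]
finger_gap: 85.1
```

```bash
python3 w.py cover0 14; python3 -c "
from go import *
go(429.5,147,2.5,-24.5)"
```

```text
0.87 2649 [506.7 433.2  70.1  66.1  -8.3]  [67. 66. 60.]
0.77 2562 [428.9 144.5  69.8  55.6 -24.6]  [77. 77. 76.]
0.66 1833 [265.8 219.3  70.5  62.7  75.2]  [ 23. 167. 158.]
0.59 942 [402.6 438.   71.9  34.5  51.4]  [ 35. 123.  55.]
0.52 74 [302.5 337.2  20.1  10.1  12.6]  [28. 96. 42.]
t 39.33 pos [432.2 143.9 201.8] yaw -24.7 gap 85.2 j7 -2.47
twist -3.64 then dx 2.85 dy 16.83 dz 0.07
t 39.33 pos [432.2 143.9 201.8] yaw -24.7 gap 85.2 j7 -2.47
twist -0.04 then dx -0.15 dy -0.07 dz 7.97
```

move_arm(plan=[[[-0.07, 0, 1, 0], [-0.06, 0, 1, 0], [0, 0, 1, 0], [0, 0, 1, 0], [0, 0, 1, 0], [0, 0, 1, 0], [0, 0, 1, 0], [0, 0, 0.9, 0], [0, 0, 0.1, 0], [0, 0, 0, 0]]])

```text
clock: 40.17
ee_pos: [428.3, 145.3, 0.9]
tcp_rot: [3.139, 0.002, -0.431]
contact_force: [-0.7, -0.9, 1.2]
finger_gap: 85.6
```

move_arm(plan=[[[0, 0, 0, 0], [0, 0, 0, 0], [0, 0, 0, 0], [0, 0, 0, 0], [0, 0, 0, 0], [0, 0, 0, 0], [0, 0, 0, 0], [0, 0, 0, 0]]], hand=0)

```text
clock: 40.83
ee_pos: [430.2, 146.6, 3.6]
tcp_rot: [-3.14, -0.002, -0.43]
contact_force: [-1.6, -0.3, 8.2]
finger_gap: 54.3
```

move_arm(plan=[[[0, 0, -1, 0], [0, 0, -1, -0.6], [0, 0, -1, -0.6], [0, 0, -1, -0.6], [0, 0, -1, -0.6], [0, 0, -1, -0.6], [0, 0, -1, -0.63], [0, 0, -1, 0], [0, 0, 0, 0]]])

```text
clock: 41.58
ee_pos: [431.9, 147.5, 207.3]
tcp_rot: [-3.139, -0.01, -0.05]
contact_force: [0.5, 0.5, -0.5]
finger_gap: 54.2
```

move_arm(plan=[[[0.168, 0.944, 0, 0], [0.168, 0.944, 0, 0], [0.168, 0.944, 0, 0], [0.168, 0.944, 0, 0], [0.168, 0.944, 0, 0], [0.168, 0.944, 0, 0], [0.168, 0.944, 0, 0], [0.168, 0.944, 0, 0], [0.168, 0.944, 0, 0], [0.168, 0.944, 0, 0], [0.168, 0.944, 0, 0], [0.168, 0.944, 0, 0], [0.168, 0.944, 0, 0], [0.168, 0.944, 0, 0], [0.168, 0.944, 0, 0], [0.168, 0.944, 0, 0], [0.168, 0.944, 0, 0], [0.168, 0.944, 0, 0], [0, 0, 0, 0], [0, 0, 0, 0]]])

```text
clock: 43.25
ee_pos: [482.7, -282.7, 201.7]
tcp_rot: [3.141, 0.0, -0.053]
contact_force: [-0.0, 0.9, -1.7]
finger_gap: 53.7
```

```bash
python3 held.py w8.png; python3 -c "
from go import *
go(483.5,-281,81,-2.9)"
```

```text
1 [12723]
disc 319.0 253.9 64.4 73.1 rect [ 483.  -283.2   70.9   54.9   -3. ] z-tcp 11.0 off tool x,y mm [1.7 1.8]
board 0.89 [ 503.4 -284.4   93.5   66.3   87. ]
t 43.4 pos [ 483.4 -280.1  201.8] yaw -2.8 gap 54.0 j7 -1.21
twist 0.02 then dx -0.06 dy -0.00 dz 0.07
t 43.4 pos [ 483.4 -280.1  201.8] yaw -2.8 gap 54.0 j7 -1.21
twist 0.02 then dx 0.01 dy 0.04 dz 4.83
```

View pics/w8.png

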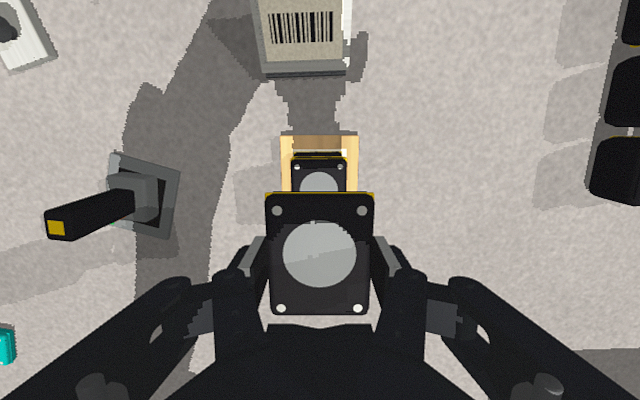

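The fifth cover is held at disc (319,254), the pile square behind it at (320,170).

move_arm(plan=[[[0.05, 0.04, 1, 0.02], [0, 0, 1, 0], [0, 0, 1, 0], [0, 0, 0.9, 0], [0, 0, 0.5, 0], [0, 0, 0.25, 0], [0, 0, 0.1, 0], [0, 0, 0.08, 0], [0, 0, 0.03, 0], [0, 0, 0, 0], [0, 0, 0, 0]]])

```text
clock: 44.32
ee_pos: [485.2, -282.9, 81.2]
tcp_rot: [3.141, -0.002, -0.052]
contact_force: [-0.4, -0.4, -0.4]
finger_gap: 54.2
```

move_arm(plan=[[[0, 0, 0, 0], [0, 0, 0, 0], [0, 0, 0, 0], [0, 0, 0, 0], [0, 0, 0, 0]]], hand=100)

```text
clock: 44.73
ee_pos: [484.7, -282.7, 80.4]
tcp_rot: [3.141, -0.0, -0.052]
contact_force: [-0.2, 0.4, 0.6]
finger_gap: 85.6
```

move_arm(plan=[[[0, 0, -0.5, 0], [0, 0, -1, 0], [0, 0, -1, 0.45], [0, 0, -1, 0.5], [0, 0, -1, 0], [0, 0, -0.36, 0], [0, 0, 0, 0]]])

```text
clock: 45.32
ee_pos: [486.2, -283.3, 205.1]
tcp_rot: [3.139, -0.006, -0.151]
contact_force: [0.5, 0.4, -0.8]
finger_gap: 85.4
```

move_arm(plan=[[[-0.114, -0.983, 0, 0], [-0.114, -0.983, 0, 0], [-0.114, -0.983, 0, 0], [-0.114, -0.983, 0, 0], [-0.114, -0.983, 0, 0], [-0.114, -0.983, 0, 0], [-0.114, -0.983, 0, 0], [-0.114, -0.983, 0, 0], [-0.114, -0.983, 0, 0], [-0.114, -0.983, 0, 0], [-0.114, -0.983, 0, 0], [-0.114, -0.983, 0, 0], [-0.114, -0.983, 0, 0], [-0.114, -0.983, 0, 0], [-0.114, -0.983, 0, 0], [-0.114, -0.983, 0, 0], [-0.114, -0.983, 0, 0], [-0.114, -0.983, 0, 0], [-0.114, -0.983, 0, 0], [-0.114, -0.983, 0, 0]]])

```text
clock: 46.98
ee_pos: [501.5, 212.7, 200.3]
tcp_rot: [3.14, 0.002, -0.151]
contact_force: [-0.1, -0.1, -0.0]
finger_gap: 85.1
```

move_arm(plan=[[[-0.114, -0.983, 0, 0], [-0.114, -0.983, 0, 0], [-0.114, -0.983, 0, 0], [-0.114, -0.983, 0, 0], [-0.114, -0.983, 0, 0], [-0.114, -0.983, 0, 0], [-0.114, -0.983, 0, 0], [-0.114, -0.983, 0, 0], [-0.114, -0.983, 0, 0], [0, 0, 0, 0], [0, 0, 0, 0], [0, 0, 0, 0]]])

```text
clock: 47.98
ee_pos: [510.1, 433.2, 200.2]
tcp_rot: [3.139, 0.001, -0.152]
contact_force: [-0.1, -0.2, -0.2]
finger_gap: 85.7
```

```bash
python3 w.py cover0 14; python3 -c "
from go import *
go(507.5,436,2.5,-8.5)"
```

```text
0.85 1335 [299.4 376.3  62.4  62.2  41.5]  [ 56. 173.  82.]
0.82 2152 [391.8 451.7  72.2  61.4  53.7]  [ 66. 191.  93.]
0.6 2705 [507.9 438.   71.9  58.   -8.7]  [98. 97. 96.]
t 48.08 pos [510.8 432.6 201. ] yaw -8.8 gap 85.4 j7 -2.64
twist -0.98 then dx 0.29 dy 28.53 dz 0.04
t 48.08 pos [510.8 432.6 201. ] yaw -8.8 gap 85.4 j7 -2.64
twist -0.04 then dx -0.15 dy -0.11 dz 7.94
```

move_arm(plan=[[[-0.07, -0.08, 1, 0], [-0.07, -0.08, 1, 0], [0, 0, 1, 0], [0, 0, 1, 0], [0, 0, 1, 0], [0, 0, 1, 0], [0, 0, 1, 0], [0, 0, 0.86, 0], [0, 0, 0.1, 0], [0, 0, 0, 0]]])

```text
clock: 48.92
ee_pos: [507.2, 437.0, 1.4]
tcp_rot: [3.139, 0.002, -0.153]
contact_force: [0.1, -0.8, 0.0]
finger_gap: 85.5
```

move_arm(plan=[[[0, 0, 0, 0], [0, 0, 0, 0], [0, 0, 0, 0], [0, 0, 0, 0], [0, 0, 0, 0], [0, 0, 0, 0], [0, 0, 0, 0], [0, 0, 0, 0]]], hand=0)

```text
clock: 49.58
ee_pos: [508.9, 440.0, 5.3]
tcp_rot: [-3.139, -0.003, -0.152]
contact_force: [1.0, -0.9, 6.0]
finger_gap: 54.2
```

move_arm(plan=[[[0, 0, -1, 0], [0, 0, -1, -0.49], [0, 0, -1, -0.49], [0, 0, -1, 0], [0, 0, -1, 0], [0, 0, -1, 0], [0, 0, -1, 0], [0, 0, -1, 0], [0, 0, 0, 0]]])

```text
clock: 50.33
ee_pos: [509.6, 441.3, 209.8]
tcp_rot: [-3.134, -0.008, -0.049]
contact_force: [-0.2, 0.8, -0.2]
finger_gap: 54.0
```

move_arm(plan=[[[0.017, 0.993, 0, 0], [0.017, 0.993, 0, 0], [0.017, 0.993, 0, 0], [0.017, 0.993, 0, 0], [0.017, 0.993, 0, 0], [0.017, 0.993, 0, 0], [0.017, 0.993, 0, 0], [0.017, 0.993, 0, 0], [0.017, 0.993, 0, 0], [0.017, 0.993, 0, 0], [0.017, 0.993, 0, 0], [0.017, 0.993, 0, 0], [0.017, 0.993, 0, 0], [0.017, 0.993, 0, 0], [0.017, 0.993, 0, 0], [0.017, 0.993, 0, 0], [0.017, 0.993, 0, 0], [0.017, 0.993, 0, 0], [0.017, 0.993, 0, 0], [0.017, 0.993, 0, 0]]])

```text
clock: 52.0
ee_pos: [491.5, -58.6, 203.1]
tcp_rot: [3.141, -0.001, -0.049]
contact_force: [0.3, 0.3, -0.3]
finger_gap: 54.0
```

move_arm(plan=[[[0.017, 0.993, 0, 0], [0.017, 0.993, 0, 0], [0.017, 0.993, 0, 0], [0.017, 0.993, 0, 0], [0.017, 0.993, 0, 0], [0.017, 0.993, 0, 0], [0.017, 0.993, 0, 0], [0.017, 0.993, 0, 0], [0.017, 0.993, 0, 0], [0, 0, 0, 0], [0, 0, 0, 0], [0, 0, 0, 0]]])

```text
clock: 53.0
ee_pos: [484.7, -279.9, 202.8]
tcp_rot: [-3.141, 0.0, -0.048]
contact_force: [1.1, 0.4, -0.7]
finger_gap: 53.8
```

```bash
python3 held.py w9.png; python3 -c "
from go import *
go(484,-281,96.5,-2.9)"
```

```text
1 [12744]
disc 319.0 251.4 64.2 72.6 rect [ 485.9 -280.6   71.6   54.7   -2.6] z-tcp 10.0 off tool x,y mm [2.6 0.8]
board 0.94 [ 506.3 -284.2   96.5   66.4   87.3]
t 53.15 pos [ 485.  -279.4  202.9] yaw -2.7 gap 54.5 j7 -1.22
twist 0.04 then dx -0.12 dy 0.03 dz 0.11
t 53.15 pos [ 485.  -279.4  202.9] yaw -2.7 gap 54.5 j7 -1.22
twist 0.04 then dx -0.04 dy 0.07 dz 4.25
```

move_arm(plan=[[[-0.06, 0.07, 1, 0.04], [0, 0, 1, 0], [0, 0, 1, 0], [0, 0, 0.6, 0], [0, 0, 0.35, 0], [0, 0, 0.15, 0], [0, 0, 0.1, 0], [0, 0, 0.06, 0], [0, 0, 0, 0], [0, 0, 0, 0]]])

```text
clock: 53.98
ee_pos: [483.7, -282.7, 97.2]
tcp_rot: [3.141, -0.001, -0.053]
contact_force: [0.4, 0.7, -1.1]
finger_gap: 54.0
```

move_arm(plan=[[[0, 0, 0, 0], [0, 0, 0, 0], [0, 0, 0, 0], [0, 0, 0, 0], [0, 0, 0, 0]]], hand=100)

```text
clock: 54.4
ee_pos: [483.3, -282.5, 96.4]
tcp_rot: [3.141, -0.0, -0.053]
contact_force: [0.1, 0.2, -0.3]
finger_gap: 85.4
```

move_arm(plan=[[[0, 0, -0.5, 0], [0, 0, -1, 0], [0, 0, -1, -0.9], [0, 0, -1, -0.9], [0, 0, -0.8, -0.85], [0, 0, 0, 0]]])

```text
clock: 54.9
ee_pos: [485.7, -283.7, 209.3]
tcp_rot: [3.136, -0.007, 0.228]
contact_force: [0.5, -0.5, -0.5]
finger_gap: 85.6
```

```bash
python3 w.py cover0 108
python3 - <<'E'
from go import *
p=optics.snapshot("scene"); u,v=proj(p,(484,-280,60)).astype(int); print(u,v)
save(p,"pile.png",(max(u-50,0),max(v-60,0),u+50,v+40),5)
go(659,36.5,200,13)
E
```

```text
0.89 2052 [ 430.8 -268.1   53.2   40.8   -3.4]  [84. 83. 82.]
0.71 4047 [ 487.4 -282.4   67.4   53.8   -2.9]  [84. 82. 80.]
0.67 222 [ 525.7 -279.4   39.5    5.3   84.8]  [52. 48. 37.]
t 55.0 pos [ 483.5 -282.9  205.3] yaw 12.8 gap 85.6 j7 -0.97
twist 2.61 then dx -0.07 dy -0.11 dz 0.21
224 139
t 55.05 pos [ 482.8 -282.5  204. ] yaw 12.8 gap 85.8 j7 -0.97
twist -0.04 then dx 9.74 dy -10.85 dz 0.16
```

View pics/pile.png

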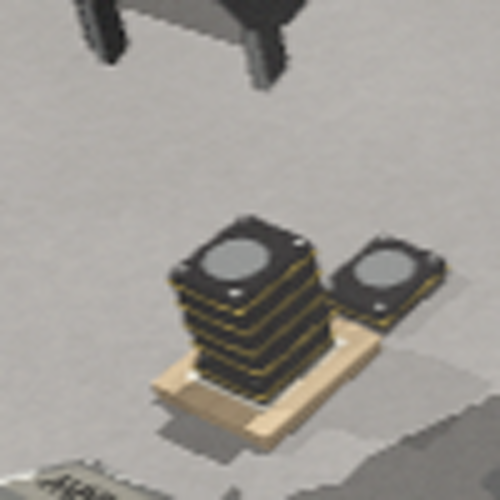

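The scene crop shows a five-layer pile at (250,310) in the crop. One cover lies on the bench just behind the board at (385,280), so a cover was knocked off. I'll measure both.

Run:
```python
from go import *
p=optics.snapshot("wrist"); save(p,"knock.png")
for d in finder.masks_of(p,"cover0"):
    m=d["region"]
    if m.sum()>150:
        print(round(d["conf"],2),int(m.sum()))
        for z in (16,24,92): print("   z",z,rect(p,m,z))
```

```text
0.74 4057
   z 16 [ 464.2 -287.6   91.7   72.8   -3.4]
   z 24 [ 466.2 -287.1   89.5   71.    -3.4]
   z 92 [ 483.7 -283.    70.7   56.1   -3.4]
0.73 2175
   z 16 [ 384.6 -268.7   74.4   57.2   -2.7]
   z 24 [ 388.6 -268.7   72.6   55.8   -2.7]
   z 92 [ 422.5 -268.5   57.3   44.1   -2.7]
0.58 225
   z 16 [ 516.1 -283.    55.2    7.1   84.5]
   z 24 [ 516.9 -282.6   53.9    6.9   84.5]
   z 92 [ 523.7 -279.5   42.5    5.5   84.5]
```

View pics/knock.png

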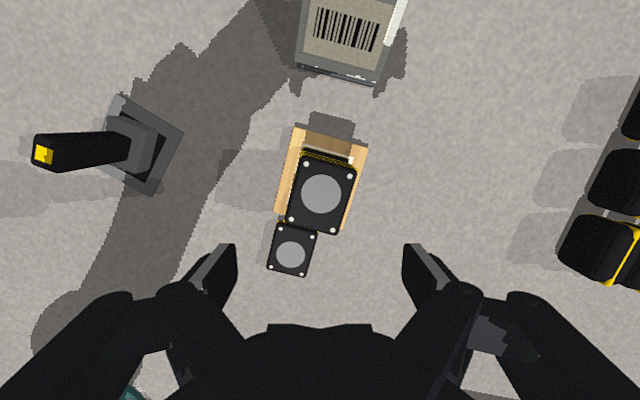

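Run:
```python
from go import *
p=optics.snapshot("wrist"); s=r.get_state(); a=s["tcp_rot"][2]
D=-p["R"].T@p["t"]-s["ee_pos"]; print(D, "tool xy", np.cos(a)*D[0]+np.sin(a)*D[1], np.sin(a)*D[0]-np.cos(a)*D[1], s["joint_positions"].round(2))
for cam in ("scene","top"):
    p=optics.snapshot(cam)
    for d in finder.masks_of(p,"cover0"):
        m=d["region"]; R=rect(p,m,14) if m.sum()>80 else None
        if R is not None and R[1]<-150: print(cam,R)
go(384,-269,110,-2.8)
```

```text
[ 66.70255078  14.6053748  142.83679468] tool xy 68.28043616519365 0.5738383612975504 [ 0.65  0.36 -0.23  1.84  0.1   0.95 -0.96]
scene [ 416.9 -352.9   88.    76.1   -4.7]
scene [ 385.5 -261.7   77.5   63.6   -2.6]
scene [ 461.7 -300.6   84.2   49.   -38.9]
scene [ 491.2 -271.3   85.2   51.   -40.2]
top [ 381.2 -265.6   70.4   55.2   -3. ]
top [ 492.1 -305.    72.2   61.2   -3.3]
t 55.4 pos [ 483.  -282.2  203.1] yaw 12.9 gap 85.4 j7 -0.96
twist 2.61 then dx -3.98 dy -0.34 dz 3.72
```

move_arm(plan=[[[0, 0, 0, 0.87], [0, 0, 0, 0.87], [0, 0, 0, 0.87], [-0.8, -0.08, 0, 0], [-0.8, -0.08, 0, 0], [-0.8, -0.08, 0, 0], [-0.8, -0.08, 0, 0], [-0.78, -0.08, 0, 0], [0, 0, 0, 0], [0, 0, 0, 0], [0, 0, 0, 0]]])

```text
clock: 56.32
ee_pos: [385.1, -267.8, 204.0]
tcp_rot: [3.141, -0.001, -0.049]
contact_force: [0.5, -0.2, 0.0]
finger_gap: 85.3
```

```bash
python3 w.py cover0 14; python3 -c "
from go import *
go(384,-268,2.5,-2.8)"
```

```text
0.84 5537 [ 490.2 -287.1   90.    72.1   -2.9]  [53. 52. 52.]
0.61 87 [256.  174.   52.3   4.  -20. ] edge [26. 78. 75.]
t 56.42 pos [ 385.3 -267.6  203.8] yaw -2.8 gap 85.6 j7 -1.13
twist 0.02 then dx 3.89 dy 0.30 dz 0.15
t 56.42 pos [ 385.3 -267.6  203.8] yaw -2.8 gap 85.6 j7 -1.13
twist 0.01 then dx -0.05 dy 0.02 dz 8.05
```

Run:
```python
from go import *
p=optics.snapshot("wrist")
print(proj(p,(384,-268,16)))
for d in finder.masks_of(p,"cover0"):
    m=d["region"]; 
    if m.sum()>500: print(d["conf"],m.sum(),rect(p,m,14))
for d in finder.find_in(p,"cover1"): print(d["conf"],d["location"].round(1) if hasattr(d["location"],'round') else d["location"])
g=p["img"].mean(2); u,v=proj(p,(384,-268,16)).astype(int)
w=g[v-35:v+36,u-35:u+36]
b=((w>110)&(w<190)).astype(np.uint8); dark=(w<85).astype(np.uint8)
n,l,s,c=cv2.connectedComponentsWithStats(dark)
for i in range(1,n):
    if s[i,4]>200: print(s[i],c[i]+[u-35,v-35], rect(p,np.pad(l==i,((v-35,400-v-36),(u-35,640-u-36))),16))
```

```text
[319.13746012 181.53435555]
0.63 2530 [ 382.6 -268.3   71.4   55.7   -2.7]
0.56 5594 [ 489.6 -287.    91.    73.7   -2.7]
0.91 [385.3, -271.9, 12.3]
0.59 [481.7, -286.1, 93.0]
0.5 [246.6, 188.0, 4.8]
[  12    6   46   58 1683] [318.93761141 178.86096257] [ 384.3 -267.6   71.2   54.9   -2.2]
```

move_arm(plan=[[[-0.05, 0.02, 1, 0], [0, 0, 1, 0], [0, 0, 1, 0], [0, 0, 1, 0], [0, 0, 1, 0], [0, 0, 1, 0], [0, 0, 1, 0], [0, 0, 0.9, 0], [0, 0, 0.1, 0], [0, 0, 0, 0], [0, 0, 0, 0]]])

```text
clock: 57.48
ee_pos: [383.7, -268.3, 4.3]
tcp_rot: [3.141, -0.001, -0.049]
contact_force: [-0.0, -0.7, -0.9]
finger_gap: 85.3
```

move_arm(plan=[[[0, 0, 0, 0], [0, 0, 0, 0], [0, 0, 0, 0], [0, 0, 0, 0], [0, 0, 0, 0], [0, 0, 0, 0], [0, 0, 0, 0], [0, 0, 0, 0]]], hand=0)

```text
clock: 58.15
ee_pos: [383.8, -268.6, 5.5]
tcp_rot: [3.14, -0.002, -0.049]
contact_force: [-1.1, 1.3, 10.6]
finger_gap: 53.7
```

move_arm(plan=[[[0, 0, -1, 0], [0, 0, -1, 0], [0, 0, -1, 0], [0, 0, -1, 0], [0, 0, -1, 0], [0, 0, -1, 0], [0, 0, -1, 0], [0, 0, -1, 0], [0.8, 0.07, 0, 0], [0.8, 0.07, 0, 0], [0.8, 0.07, 0, 0], [0.8, 0.07, 0, 0], [0.8, 0.08, 0, 0], [0, 0, 0, 0], [0, 0, 0, 0], [0, 0, 0, 0]]])

```text
clock: 59.48
ee_pos: [481.6, -281.8, 203.9]
tcp_rot: [3.142, 0.001, -0.049]
contact_force: [0.2, 0.0, -1.8]
finger_gap: 53.8
```

```bash
python3 held.py w10.png; python3 -c "
from go import *
go(484,-281.5,97,-2.9)"
```

```text
1 [12499]
disc 319.1 265.4 63.5 70.7 rect [ 482.5 -282.2   71.2   54.8   -2.7] z-tcp 10.0 off tool x,y mm [-5.3  0.2]
board 0.81 [ 504.  -285.    94.5   68.9   87.2]
t 59.63 pos [ 481.5 -282.1  204. ] yaw -2.8 gap 54.1 j7 -1.22
twist 0.01 then dx 0.01 dy -0.08 dz 0.16
t 59.63 pos [ 481.5 -282.1  204. ] yaw -2.8 gap 54.1 j7 -1.22
twist 0.01 then dx 0.10 dy -0.03 dz 4.28
```

View pics/w10.png

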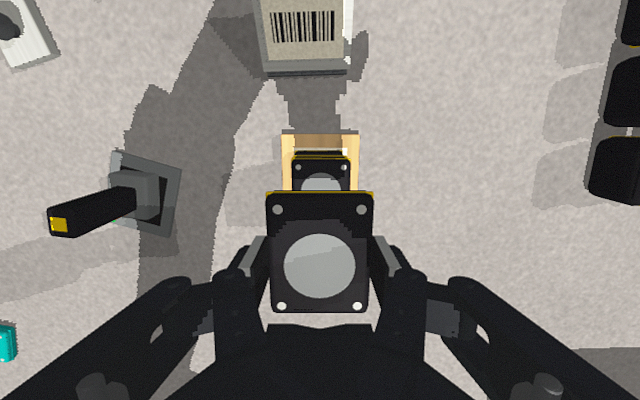

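The last cover is held square, its screws averaging row 258, the same as the earlier ones. The pile behind it at (321,170) is aligned.

move_arm(plan=[[[0.08, 0, 1, 0.02], [0, 0, 1, 0], [0, 0, 1, 0], [0, 0, 0.6, 0], [0, 0, 0.35, 0], [0, 0, 0.2, 0], [0, 0, 0.1, 0], [0, 0, 0.05, 0], [0, 0, 0, 0], [0, 0, 0, 0]]])

```text
clock: 60.47
ee_pos: [485.2, -282.5, 97.6]
tcp_rot: [3.14, -0.002, -0.051]
contact_force: [-0.2, -0.8, 3.1]
finger_gap: 54.1
```

move_arm(plan=[[[0, 0, 0, 0], [0, 0, 0, 0], [0, 0, 0, 0], [0, 0, 0, 0], [0, 0, 0, 0]]], hand=100)

```text
clock: 60.88
ee_pos: [484.5, -282.1, 96.3]
tcp_rot: [3.142, 0.0, -0.051]
contact_force: [-0.2, 0.5, 1.0]
finger_gap: 85.5
```

move_arm(plan=[[[0, 0, -0.5, 0], [0, 0, -1, 0], [0, 0, -1, 0], [0, 0, -1, 0], [0, 0, -0.8, 0], [0, 0, 0, 0], [0, 0, 0, 0]]])

```text
clock: 61.47
ee_pos: [485.2, -282.4, 205.8]
tcp_rot: [3.14, -0.003, -0.051]
contact_force: [0.2, 0.8, -0.6]
finger_gap: 85.7
```

Run:
```python
from go import *
p=optics.snapshot("wrist")
for d in finder.masks_of(p,"cover0"):
    m=d["region"]
    if m.sum()>500: print(d["conf"],m.sum(),rect(p,m,108),rect(p,m,92))
p=optics.snapshot("scene"); u,v=proj(p,(484,-280,60)).astype(int)
a=cv2.resize(p["img"][v-50:v+40,u-50:u+50],None,fx=4,fy=4,interpolation=cv2.INTER_CUBIC)
q=optics.snapshot("top"); u,v=proj(q,(484,-280,60)).astype(int)
b=cv2.resize(q["img"][v-45:v+45,u-45:u+45],None,fx=4,fy=4,interpolation=cv2.INTER_CUBIC)
cv2.imwrite("pics/pile2.png",np.hstack([a,b])[:,:,::-1])
for d in finder.masks_of(q,"weight"): print("weight top",d["conf"],rect(q,d["region"],14))
go(659,36.5,200,13)
```

```text
0.9 4406 [ 485.2 -283.2   68.5   55.    -2.9] [ 480.8 -283.    73.1   58.7   -2.9]
0.72 4383 [489.5 -86.5 116.8  48.1 -77.5] [485.3 -73.2 124.6  51.3 -77.5]
0.66 629 [341.4  52.6  51.1  18.4 -20. ] [327.3  75.1  54.5  19.6 -20. ]
weight top 0.96 [657.5  35.9  67.4  50.1  14.2]
weight top 0.59 [ 448.4 -283.2    7.7    2.5   89.9]
t 61.72 pos [ 483.8 -281.7  202.7] yaw -2.9 gap 85.4 j7 -1.23
twist -2.65 then dx 9.69 dy -10.83 dz 0.11
```

View pics/pile2.png

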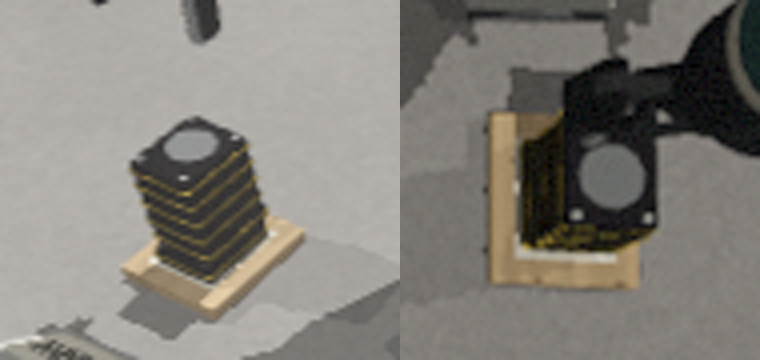

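The six-layer pile's edges run straight in both views. I'll check for a creeping lean numerically while heading to the weight.

move_arm(plan=[[[0, 0, 0, -0.9], [0, 0, 0, -0.9], [0, 0, 0, -0.85], [0.88, -0.985, 0, 0], [0.88, -0.985, 0, 0], [0.88, -0.985, 0, 0], [0.88, -0.985, 0, 0], [0.88, -0.985, 0, 0], [0.88, -0.985, 0, 0], [0.88, -0.985, 0, 0], [0.88, -0.985, 0, 0], [0.88, -0.985, 0, 0], [0.88, -0.985, 0, 0], [0.88, -0.985, 0, 0], [0, 0, 0, 0], [0, 0, 0, 0], [0, 0, 0, 0]]])

```text
clock: 63.13
ee_pos: [658.8, 35.7, 202.5]
tcp_rot: [3.141, 0.002, 0.227]
contact_force: [-0.8, -1.4, -0.3]
finger_gap: 85.6
```

Run:
```python
from go import *
p=optics.snapshot("scene"); q=optics.snapshot("top")
u,v=proj(p,(484,-280,60)).astype(int)
c,s=np.cos(-.05),np.sin(-.05)
for dx,dy in((35,28),(35,-28),(-35,28),(-35,-28)):
    X=484+c*dx-s*dy; Y=-282+s*dx+c*dy
    print(dx,dy,[((proj(p,(X,Y,z))-(u-50,v-50))*4).round().tolist() for z in(12,108)])
for d in finder.masks_of(q,"weight")[:1]: print("top",rect(q,d["region"],14))
w=optics.snapshot("wrist"); save(w,"wt.png")
for d in finder.masks_of(w,"weight")[:2]: print("wrist",d["conf"],d["region"].sum(),rect(w,d["region"],14),rect(w,d["region"],25))
for d in finder.masks_of(q,"cover0"):
    R=rect(q,d["region"],108)
    if R[1]<-150: print("pile top",d["region"].sum(),R)
go(659,36.5,20,13)
```

```text
35 28 [[208.0, 287.0], [182.0, 187.0]]
35 -28 [[152.0, 261.0], [123.0, 161.0]]
-35 28 [[267.0, 235.0], [246.0, 135.0]]
-35 -28 [[213.0, 211.0], [188.0, 111.0]]
top [658.1  36.1  68.1  52.1  13. ]
wrist 0.73 1956 [661.1  35.4  61.1  48.7  13.5] [663.2  35.8  59.1  47.1  13.5]
pile top 637 [ 481.5 -279.8   70.4   56.5   -3.9]
t 63.43 pos [659.3  35.  203.9] yaw 12.9 gap 85.3 j7 -1.59
twist -0.02 then dx 0.00 dy -0.06 dz 7.36
```

View pics/wt.png

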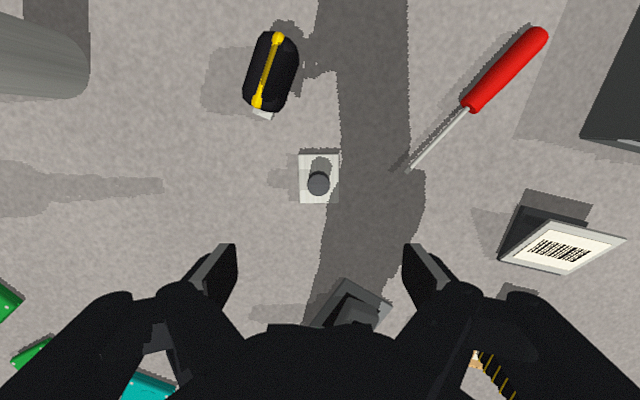

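The weight is at (319,176) in the wrist view, its knob between the open fingers.

move_arm(plan=[[[0.04, -0.04, 1, 0], [0, 0, 1, 0], [0, 0, 1, 0], [0, 0, 1, 0], [0, 0, 1, 0], [0, 0, 1, 0], [0, 0, 0.9, 0], [0, 0, 0.4, 0], [0, 0, 0.05, 0], [0, 0, 0, 0], [0, 0, 0, 0]]])

```text
clock: 64.35
ee_pos: [661.3, 37.6, 21.6]
tcp_rot: [3.141, -0.002, 0.226]
contact_force: [-0.1, 0.5, 0.6]
finger_gap: 85.7
```

move_arm(plan=[[[0, 0, 0, 0], [0, 0, 0, 0], [0, 0, 0, 0], [0, 0, 0, 0], [0, 0, 0, 0], [0, 0, 0, 0], [0, 0, 0, 0], [0, 0, 0, 0], [0, 0, 0, 0], [0, 0, 0, 0]]], hand=0)

```text
clock: 65.18
ee_pos: [660.8, 37.1, 20.9]
tcp_rot: [3.141, -0.001, 0.226]
contact_force: [-0.2, -1.6, 5.9]
finger_gap: 24.0
```

move_arm(plan=[[[0, 0, -0.5, 0], [0, 0, -0.8, 0], [0, 0, -0.9, 0], [0, 0, -1, 0], [0, 0, -1, 0.53], [0, 0, -1, 0.53], [0, 0, -1, 0.53], [0, 0, -1, 0.53], [0, 0, -0.2, 0.53], [0, 0, 0, 0]]])

```text
clock: 66.02
ee_pos: [660.8, 38.0, 207.5]
tcp_rot: [-3.141, -0.003, -0.052]
contact_force: [0.4, -0.1, -4.3]
finger_gap: 24.4
```

move_arm(plan=[[[-0.456, 0.933, 0, 0], [-0.456, 0.933, 0, 0], [-0.456, 0.933, 0, 0], [-0.456, 0.933, 0, 0], [-0.456, 0.933, 0, 0], [-0.456, 0.933, 0, 0], [-0.456, 0.933, 0, 0], [-0.456, 0.933, 0, 0], [-0.456, 0.933, 0, 0], [-0.456, 0.933, 0, 0], [-0.456, 0.933, 0, 0], [-0.456, 0.933, 0, 0], [-0.456, 0.933, 0, 0], [-0.456, 0.933, 0, 0], [0, 0, 0, 0], [0, 0, 0, 0], [0, 0, 0, 0]]])

```text
clock: 67.43
ee_pos: [483.5, -279.5, 203.9]
tcp_rot: [-3.14, 0.002, -0.05]
contact_force: [0.6, 0.2, -3.7]
finger_gap: 24.3
```

Run:
```python
from go import *
w=optics.snapshot("wrist"); save(w,"wt2.png")
z=r.get_state()["ee_pos"][2]
for d in finder.masks_of(w,"weight")[:2]: print("wrist",d["conf"],d["region"].sum(),rect(w,d["region"],z-4))
go(484,-281.5,127,-2.9)
q=optics.snapshot("top")
for d in finder.masks_of(q,"cover0"):
    R=rect(q,d["region"],14)
    if R[1]<-100: print(R,rect(q,d["region"],108))
```

```text
wrist 0.74 6772 [ 484.1 -279.9   67.6   48.1   -2.3]
t 67.53 pos [ 484.4 -278.9  204.3] yaw -2.8 gap 24.2 j7 -1.22
twist 0.02 then dx -0.01 dy 0.10 dz 3.09
[ 498.3 -311.5   76.8   63.4   -3.3] [ 481.2 -280.9   70.7   58.3   -3.3]
[ 503.7 -271.2   36.4    2.6   -3.2] [ 486.2 -243.8   33.5    2.4   -3.2]
[ 483.2 -261.1   66.9    5.1   -3.1] [ 467.3 -234.5   61.6    4.7   -3.1]
[ 515.3 -266.7   13.2    2.6   -3.2] [ 496.9 -239.7   12.1    2.4   -3.2]
[ 501.1 -276.1   36.4    2.6   -3.3] [ 483.8 -248.4   33.5    2.4   -3.3]
```

View pics/wt2.png

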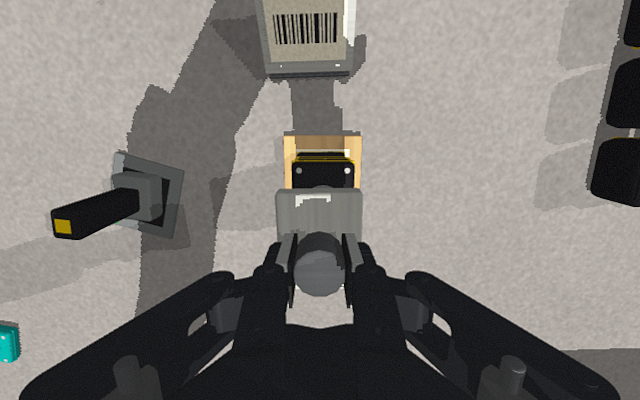

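The weight is held level over the pile at (318,215), and the pile's far edge shows square behind it at (322,160).

move_arm(plan=[[[-0.01, 0.1, 0.9, 0.02], [0, 0, 0.9, 0], [0, 0, 0.6, 0], [0, 0, 0.3, 0], [0, 0, 0.15, 0], [0, 0, 0.1, 0], [0, 0, 0.05, 0], [0, 0, 0, 0], [0, 0, 0, 0]]])

```text
clock: 68.38
ee_pos: [484.3, -283.2, 130.9]
tcp_rot: [3.141, -0.001, -0.053]
contact_force: [-0.3, -0.3, -4.2]
finger_gap: 24.0
```

```bash
python3 -c "
from go import *
print(r.get_state()['contact_force']); go(484,-281.5,128.5,-2.9)"
```

```text
[-0.2646842  -0.26467469 -4.17889723]
t 68.38 pos [ 484.3 -283.2  130.9] yaw -3.0 gap 24.0 j7 -1.24
twist -0.02 then dx -0.02 dy -0.07 dz 0.09
```

move_arm(plan=[[[0, -0.05, 0.03, 0], [0, 0, 0.03, 0], [0, 0, 0, 0], [0, 0, 0, 0]]])

```text
clock: 68.72
ee_pos: [484.1, -281.7, 128.8]
tcp_rot: [3.141, -0.001, -0.053]
contact_force: [-0.7, 0.9, -2.1]
finger_gap: 24.5
```

move_arm(plan=[[[0, 0, 0.03, 0], [0, 0, 0, 0]]])

```text
clock: 68.88
ee_pos: [484.2, -281.8, 128.8]
tcp_rot: [3.141, -0.001, -0.053]
contact_force: [-1.3, 1.3, 4.7]
finger_gap: 24.1
```

move_arm(plan=[[[0, 0, 0, 0], [0, 0, 0, 0], [0, 0, 0, 0], [0, 0, 0, 0], [0, 0, 0, 0], [0, 0, 0, 0]]], hand=100)

```text
clock: 69.38
ee_pos: [483.9, -281.8, 127.8]
tcp_rot: [3.141, -0.0, -0.053]
contact_force: [-0.3, -0.3, -0.4]
finger_gap: 85.3
```

move_arm(plan=[[[0, 0, -0.5, 0], [0, 0, -1, 0], [0, 0, -1, 0], [0, 0, -1, 0], [0, 0, -1, 0], [0, 0, 0, 0], [0, 0, 0, 0], [0, 0, 0, 0]]])

```text
clock: 70.05
ee_pos: [483.4, -281.6, 239.6]
tcp_rot: [-3.141, 0.001, -0.053]
contact_force: [0.3, 0.4, -0.1]
finger_gap: 85.7
```

Run:
```python
from go import *
w=optics.snapshot("wrist"); q=optics.snapshot("top"); s=optics.snapshot("scene")
for n,p in (("wrist",w),("top",q),("scene",s)):
    for d in finder.masks_of(p,"weight")[:2]: print(n,"weight",round(d["conf"],2),d["region"].sum(),rect(p,d["region"],122))
    for d in finder.masks_of(p,"scanner_pad")[:1]: print(n,"pad",rect(p,d["region"],8))
    for d in finder.masks_of(p,"scanner")[:1]: print(n,"scanner",d["region"].sum(),rect(p,d["region"],20),rect(p,d["region"],116))
    for d in finder.masks_of(p,"label")[:1]: print(n,"label",d["conf"],rect(p,d["region"],35))
    for d in finder.masks_of(p,"ticket_stand")[:1]: print(n,"stand",d["conf"],rect(p,d["region"],0))
for d in finder.masks_of(q,"cover0"):
    R=rect(q,d["region"],108)
    if R[1]<-100: print(R)
v=s["img"]; 
# top of handle yellow in top/scene/wrist
for n,p in (("wrist",w),("top",q),("scene",s)):
    hsv=cv2.cvtColor(p["img"],cv2.COLOR_RGB2HSV); m=cv2.inRange(hsv,(20,120,100),(35,255,255))
    c=proj(p,(470,-55,124)).astype(int); M=np.zeros_like(m); M[max(c[1]-25,0):c[1]+25,max(c[0]-25,0):c[0]+25]=1
    m=m*M
    if m.any():
        y,x=np.nonzero(m); print(n,"yellow",len(x),unproj(p,(x.mean(),y.mean()),124).round(1),rect(p,m>0,124))
go(470,-55,200,-19)
```

```text
wrist weight 0.75 3249 [ 485.2 -282.3   64.1   50.6   -3. ]
wrist pad [471.2 -57.5  98.   85.8 -19.5]
wrist scanner 3448 [468.4 -20.4 147.   65.5 -79.5] [490.4 -90.6 108.   48.2 -79.5]
wrist label 0.56 [ 643.4 -274.8   82.7   59.9   89. ]
wrist stand 0.72 [ 647.3 -271.3  110.6   90.8   87. ]
top weight 0.85 529 [ 480.4 -280.1   60.7   51.    -3.3]
top weight 0.67 8 [ 445.  -246.8    9.5    3.4   43. ]
top pad [468.9 -54.3  96.5  84.  -20.7]
top scanner 420 [479.  -60.3  62.7  45.7  -9.5] [463.1 -49.5  57.5  42.   -9.5]
top label 0.56 [ 640.5 -274.4   82.2   62.9   86.9]
top stand 0.87 [ 648.6 -284.2  106.8   93.2  -90. ]
scene weight 0.82 346 [ 484.5 -287.5   82.8   79.9   87.2]
scene pad [474.8 -53.2  95.3  84.1 -18. ]
scene scanner 627 [434.1 -86.2 177.3  70.3  31. ] [519.5 -24.5 155.3  61.6  31. ]
scene label 0.67 [ 642.  -273.    73.5   34.4   81.4]
scene stand 0.89 [ 638.2 -299.   142.5   84.3   87. ]
[ 482.7 -229.5   26.2    2.3   -3.1]
[ 4.673e+02 -2.343e+02  6.150e+01  1.160e+01 -1.000e-01]
[ 451.9 -259.    21.5   11.    56.7]
wrist yellow 151 [476.6 -58.2 124. ] [476.5 -58.2  13.5  11.4  87. ]
top yellow 21 [477.1 -57.7 124. ] [476.3 -57.6   9.4   9.2  -1.3]
scene yellow 6 [476.1 -59.6 124. ] [475.6 -59.6   7.1   6.4  82.5]
t 71.0 pos [ 483.9 -281.8  240.3] yaw -3.0 gap 85.4 j7 -1.21
twist 2.66 then dx -3.48 dy -8.40 dz 1.61
```

move_arm(plan=[[[-0.386, -0.99, 0, 0], [-0.386, -0.99, 0, 0], [-0.386, -0.99, 0, 0], [-0.386, -0.99, 0, 0], [-0.386, -0.99, 0, 0], [-0.386, -0.99, 0, 0], [-0.386, -0.99, 0, 0], [-0.386, -0.99, 0, 0], [-0.386, -0.99, 0, 0], [0, 0, 0, 0], [0, 0, 0, 0], [0, 0, 0, 0]]])

```text
clock: 72.0
ee_pos: [409.3, -55.3, 240.5]
tcp_rot: [3.141, -0.001, -0.053]
contact_force: [0.1, -0.6, 0.6]
finger_gap: 85.2
```

Run:
```python
from go import *
w=optics.snapshot("wrist"); c=proj(w,(476,-58,124)); h=proj(w,(476,-58,38)); print(c,h)
for d in finder.masks_of(w,"scanner_pad")[:1]: print("pad",rect(w,d["region"],8))
for d in finder.masks_of(w,"scanner")[:2]: print("scanner",d["conf"],d["region"].sum(),rect(w,d["region"],38),rect(w,d["region"],124))
hsv=cv2.cvtColor(w["img"],cv2.COLOR_RGB2HSV); m=cv2.inRange(hsv,(20,120,100),(35,255,255))
y,x=np.nonzero(m); k=(abs(x-c[0])<40)&(abs(y-c[1])<40); print("yellow",unproj(w,(x[k].mean(),y[k].mean()),124).round(1))
M=np.zeros(m.shape,bool); M[y[k],x[k]]=1; print(rect(w,M,124))
u,v=c.astype(int); save(w,"scn.png",(u-80,v-80,u+80,v+80),4)
go(476.5,-58,200,-8)
```

```text
[317.73778734 124.04476361] [318.04926269 123.66663208]
pad [471.  -55.4  95.6  83.5 -19.6]
scanner 0.95 1732 [477.5 -59.4  54.2  45.7 -10. ] [477.4 -59.3  40.7  34.4 -10. ]
yellow [477.1 -58.9 124. ]
[477.1 -58.9  12.4  12.1  80.1]
t 72.15 pos [409.2 -55.7 240.2] yaw -3.1 gap 85.7 j7 -1.6
twist 0.81 then dx 2.68 dy -0.28 dz 1.61
```

View pics/scn.png

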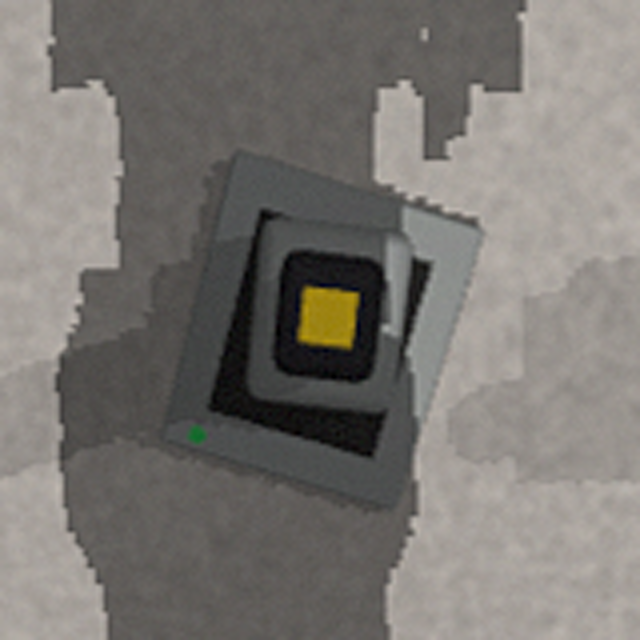

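Pictures used up (16); the rest is checked numerically. The crop shows the scanner at yaw about -10°, at (477,-59), on its pad, which is at (471,-55.5) and turned -19.5°. The tool can only twist about vertical, so I'll tilt the scanner in the hand: grip it high and push its head against the pad's edge.

move_arm(plan=[[[0, 0, 0, 0.57], [0, 0, 0, 0.58], [0.9, -0.11, 0, 0], [0.9, -0.11, 0, 0], [0.9, -0.12, 0, 0], [0, 0, 0, 0], [0, 0, 0.9, 0], [0, 0, 1, 0], [0, 0, 1, 0], [0, 0, 1, 0], [0, 0, 1, 0], [0, 0, 1, 0], [0, 0, 0.47, 0], [0, 0, 0, 0], [0, 0, 0, 0]]])

```text
clock: 73.4
ee_pos: [476.3, -58.4, 80.5]
tcp_rot: [3.141, 0.002, -0.174]
contact_force: [-0.2, -0.5, 0.5]
finger_gap: 85.4
```

move_arm(plan=[[[0, 0, 0, 0], [0, 0, 0, 0], [0, 0, 0, 0], [0, 0, 0, 0], [0, 0, 0, 0], [0, 0, 0, 0], [0, 0, 0, 0], [0, 0, 0, 0], [0, 0, 0, 0], [0, 0, 0, 0]]], hand=0)

```text
clock: 74.23
ee_pos: [477.4, -58.3, 81.7]
tcp_rot: [3.141, -0.001, -0.174]
contact_force: [-0.3, -1.0, 6.3]
finger_gap: 23.4
```

```bash
python3 -c "
from go import *
print(r.get_state()['contact_force']); go(471,-55.5,81,-19.5)"
```

```text
[-0.29231936 -1.03959426  6.31018623]
t 74.23 pos [477.4 -58.3  81.7] yaw -9.9 gap 23.4 j7 -1.88
twist 1.59 then dx -0.28 dy -0.02 dz 0.03
```

move_arm(plan=[[[0, 0, -0.3, 0], [0, 0, -0.5, 0], [0, 0, -0.4, 0], [0, 0, 0, 0.8], [0, 0, 0, 0.8], [0.6, 0, 0, 0], [0.6, 0, 0, 0], [0.6, 0, 0, 0], [0.6, 0, 0, 0], [0.64, 0, 0, 0], [0, 0, 0, 0], [0, 0, 0, 0], [0, 0, 0, 0]]])

```text
clock: 75.32
ee_pos: [547.3, -83.0, 110.8]
tcp_rot: [3.141, 0.002, -0.341]
contact_force: [-0.6, 0.8, -1.9]
finger_gap: 23.4
```

Run:
```python
from go import *
f=np.radians(-19.5); w=optics.snapshot("wrist")
print(r.get_state()['contact_force'])
for d in finder.masks_of(w,"scanner_pad")[:2]: print(d["conf"],rect(w,d["region"],8))
go(471+83*np.cos(f),-55.5+83*np.sin(f),76.5,-19.5)
q=optics.snapshot("top")
for d in finder.masks_of(q,"scanner_pad")[:2]: print("top",d["conf"],rect(q,d["region"],8))
```

```text
[ 0.10296787  0.21928986 -1.7926087 ]
0.77 [524.8 -36.3  10.7  10.3  70.5]
0.72 [704.9 -71.8  28.7   7.9 -31.8]
t 75.42 pos [547.4 -82.9 110.9] yaw -19.5 gap 23.6 j7 -1.96
twist -0.00 then dx 0.07 dy -0.01 dz 1.38
top 0.8 [469.7 -55.3  96.1  84.5 -19.8]
```

move_arm(plan=[[[0.07, 0, 0.6, 0], [0, 0, 0.5, 0], [0, 0, 0.28, 0], [0, 0, 0, 0], [-0.15, 0, 0, 0], [-0.15, 0, 0, 0], [-0.15, 0, -0.02, 0], [-0.15, 0, -0.03, 0], [-0.15, 0, -0.03, 0], [-0.15, 0, -0.03, 0], [-0.15, 0, -0.01, 0], [0, 0, 0, 0], [0, 0, 0, 0]]])

```text
clock: 76.6
ee_pos: [528.3, -76.1, 81.3]
tcp_rot: [-3.14, -0.008, -0.341]
contact_force: [4.9, -2.8, -3.7]
finger_gap: 23.0
```

```bash
cat > tilt.py <<'E'
from go import *
from scipy.spatial.transform import Rotation as Ro
# fit scanner tilt about tool y: silhouette IoU with masks in scene/top views
def hull(p,origin,R,m0):
    M=np.zeros((400,640),np.uint8)
    for lo,hi in (((-27,-23,0),(27,23,30)),((-14,-12,30),(14,12,116))):
        c=np.array([[x,y,z] for x in(lo[0],hi[0]) for y in(lo[1],hi[1]) for z in(lo[2],hi[2])])@R.T+origin
        cv2.fillConvexPoly(M,cv2.convexHull(np.array([proj(p,k) for k in c]).round().astype(np.int32)),1)
    return M>0
def fit(cams=("scene","top")):
    s=r.get_state(); a=s["tcp_rot"][2]; g=np.array(s["ee_pos"])+[0,0,19]
    for cam in cams:
        p=optics.snapshot(cam); ds=finder.masks_of(p,"scanner")
        best=[]
        for d in ds:
            for t in range(-50,51,2):
                R=Ro.from_euler("z",a).as_matrix()@Ro.from_euler("y",t,degrees=True).as_matrix()
                H=hull(p,g-R@[0,0,92.5],R,None); m=d["region"]
                best.append(((H&m).sum()/(H|m).sum() if m.any() else 0,t,round(d["conf"],2),int(m.sum())))
        best.sort(reverse=True); print(cam,[(round(b[0],2),*b[1:]) for b in best[:4]])
    print("force",s["contact_force"].round(1),"moment",s["ft_torque"].round(2))
if __name__=="__main__":
    fit(); f=np.radians(-19.5)
    go(471+27*np.cos(f),-55.5+27*np.sin(f),79.5,-19.5)
E
python3 tilt.py
```

```text
scene [(np.float64(0.68), -8, 0.79, 508), (np.float64(0.67), -12, 0.79, 508), (np.float64(0.66), -10, 0.79, 508), (np.float64(0.65), -14, 0.79, 508)]
top [(np.float64(0.34), -8, 0.68, 157), (np.float64(0.34), -6, 0.68, 157), (np.float64(0.32), -10, 0.68, 157), (np.float64(0.31), -4, 0.68, 157)]
force [ 4.9 -2.8 -3.7] moment [-0.67 -1.45 -0.08]
t 76.8 pos [528.3 -76.1  81.3] yaw -19.6 gap 23.2 j7 -1.99
twist -0.01 then dx -1.36 dy -0.01 dz 0.07
```

move_arm(plan=[[[-0.15, 0, 0.01, 0], [-0.15, 0, 0.01, 0], [-0.15, 0, 0.01, 0], [-0.15, 0, 0.01, 0], [-0.15, 0, 0, 0], [-0.15, 0, 0, 0], [-0.15, 0, 0, 0], [-0.15, 0, 0, 0], [-0.15, 0, 0, 0], [0, 0, 0, 0], [0, 0, 0, 0], [0, 0, 0, 0]]])

```text
clock: 77.8
ee_pos: [497.2, -64.7, 80.7]
tcp_rot: [-3.14, -0.009, -0.341]
contact_force: [4.8, -1.5, 1.0]
finger_gap: 23.7
```

```bash
python3 tilt.py
```

```text
scene [(np.float64(0.71), -32, 0.88, 572), (np.float64(0.71), -28, 0.88, 572), (np.float64(0.71), -30, 0.88, 572), (np.float64(0.7), -26, 0.88, 572)]
top []
force [ 4.8 -1.5  1. ] moment [-0.64 -1.38 -0.02]
t 78.0 pos [497.2 -64.8  80.7] yaw -19.6 gap 23.6 j7 -2.01
twist -0.01 then dx -0.03 dy 0.00 dz 0.05
```

move_arm(plan=[[[0.1, 0, -0.1, 0], [0, 0, -0.6, 0], [0, 0, -0.8, 0], [0, 0, -0.9, 0], [0, 0, -0.9, 0], [0, 0, -0.6, -0.7], [0, 0, -0.2, -0.7], [0, 0, 0, -0.7], [0, 0, 0, -0.73], [0.5, 0.4, 0, 0], [0.5, 0.8, 0, 0], [0.5, 0.8, 0, 0], [0.5, 0.8, 0, 0], [0.37, 0.8, 0, 0], [0, 0.8, 0, 0], [0, 0.8, 0, 0], [0, 0.8, 0, 0], [0, 0.8, 0, 0], [0, 0.8, 0, 0], [0, 0.5, 0, 0]]])

```text
clock: 79.67
ee_pos: [544.8, -271.8, 181.0]
tcp_rot: [3.141, 0.002, -0.047]
contact_force: [-0.2, 0.4, -2.2]
finger_gap: 23.7
```

move_arm(plan=[[[0, 0.4, 0, 0], [0, 0.3, 0, 0], [0, 0.1, 0, 0], [0, 0, 0, 0], [0, 0, 0, 0], [0, 0, 0, 0], [0, 0, 0, 0]]])

```text
clock: 80.25
ee_pos: [545.5, -288.6, 181.1]
tcp_rot: [-3.141, 0.0, -0.043]
contact_force: [0.6, -0.4, -1.7]
finger_gap: 23.4
```

Run:
```python
from tilt import *
fit(("scene",)); fit(("top",))
go(549.8,-270.4,183.9,-2.5)
w=optics.snapshot("wrist")
for d in finder.masks_of(w,"label")[:2]: print("label",d["conf"],d["region"].sum(),rect(w,d["region"],34.5))
for d in finder.find_in(w,"scanner")[:2]: print("scanner",d)
```

```text
scene [(np.float64(0.72), -30, 0.91, 653), (np.float64(0.71), -28, 0.91, 653), (np.float64(0.7), -32, 0.91, 653), (np.float64(0.7), -26, 0.91, 653)]
force [ 0.6 -0.4 -1.7] moment [-0.02  0.06  0.05]
top [(np.float64(0.15), -26, 0.45, 121), (np.float64(0.15), -28, 0.45, 121), (np.float64(0.15), -24, 0.45, 121), (np.float64(0.15), -30, 0.45, 121)]
force [-0.2 -0.2 -2.3] moment [0.02 0.02 0.02]
t 80.45 pos [ 545.3 -289.3  181.1] yaw -2.5 gap 23.1 j7 -1.29
twist -0.00 then dx 0.15 dy -0.76 dz -0.11
label 0.91 4992 [ 643.8 -274.3   84.2   55.4   89. ]
scanner {'location': [568.5, -289.6, 185.4], 'conf': 0.76}
scanner {'location': [522.0, -262.7, 25.7], 'conf': 0.51}
```

move_arm(plan=[[[0.05, -0.26, -0.04, 0], [0.05, -0.25, -0.04, 0], [0.05, -0.25, -0.03, 0], [0, 0, 0, 0], [0, 0, 0, 0], [0, 0, 0, 0], [0, 0, 0, 0], [0, 0, 0, 0], [0, 0, 0, 0], [0, 0, 0, 0], [0, 0, 0, 0], [0, 0, 0, 0], [0, 0, 0, 0], [0, 0, 0, 0], [0, 0, 0, 0], [0, 0, 0, 0], [0, 0, 0, 0], [0, 0, 0, 0], [0, 0, 0, 0], [0, 0, 0, 0]]])

```text
clock: 82.27
ee_pos: [549.8, -270.9, 183.8]
tcp_rot: [3.142, 0.0, -0.045]
contact_force: [-0.2, 0.4, -2.5]
finger_gap: 23.6
```

Run:
```python
from tilt import *
go(549.8,-270.4,183.9,-2.5)
s=r.get_state(); a=s["tcp_rot"][2]; g=np.array(s["ee_pos"])+[0,0,19]
p=optics.snapshot("scene"); ds=finder.masks_of(p,"scanner"); m=max(ds,key=lambda d:d["conf"])["region"]
out=[]
for t in range(-46,-9,3):
  R=Ro.from_euler("z",a).as_matrix()@Ro.from_euler("y",t,degrees=True).as_matrix()
  for k in range(70,116,5):
    for dy in (-8,-4,0,4,8):
      o=g-R@[0,0,k]+R@[0,dy,0]; H=hull(p,o,R,None); f=o-100*R[:,2]
      out.append((round((H&m).sum()/(H|m).sum(),3),t,k,dy,f.round()))
out.sort(key=lambda x:-x[0]); [print(*o) for o in out[:5]]
y,x=np.nonzero(m); print(m.sum(),x.min(),x.max(),y.min(),y.max())
R=Ro.from_euler("z",a).as_matrix()@Ro.from_euler("y",-29,degrees=True).as_matrix(); H=hull(p,g-R@[0,0,92.5],R,None); y,x=np.nonzero(H); print(H.sum(),x.min(),x.max(),y.min(),y.max(),"focus",(g-R@[0,0,192.5]).round(1))
```

```text
t 82.27 pos [ 549.8 -270.9  183.8] yaw -2.6 gap 23.6 j7 -1.32
twist -0.01 then dx 0.00 dy -0.02 dz -0.01
0.702 -19 100 -8 [ 614. -282.   14.]
0.699 -22 100 -8 [ 624. -282.   17.]
0.698 -25 95 -4 [ 632. -279.   26.]
0.698 -25 100 -8 [ 634. -283.   21.]
0.694 -22 95 -4 [ 623. -278.   22.]
627 184 209 103 148
908 182 211 102 149 focus [ 643.  -275.    34.4]
```

The model silhouette at 29° tilt matches the scanner mask's bounding box to within 2 px, and the focus comes out about 1 mm from the label centre. After holding a little longer I'll back away and turn, to un-tilt the scanner against the pad's side edge.

move_arm(plan=[[[0, 0, 0, 0], [0, 0, 0, 0], [0, 0, 0, 0], [0, 0, 0, 0], [0, 0, 0, 0], [0, 0, 0, 0], [0, 0, 0, 0], [0, 0, 0, 0], [0, -0.3, -0.3, 0], [0, -0.6, -0.5, 0], [0, -0.8, 0, 0], [0, -0.8, 0, 0], [0, -0.8, 0, 0], [0, -0.8, 0, 0], [0, -0.8, 0, 0], [0, -0.5, 0, 0], [0, 0, 0, 0]]])

```text
clock: 83.78
ee_pos: [556.6, -131.0, 205.1]
tcp_rot: [-3.14, -0.002, -0.038]
contact_force: [0.0, 1.3, -1.0]
finger_gap: 23.5
```

move_arm(plan=[[[0, 0, 0, -0.5], [0, 0, 0, -0.9], [0, 0, 0, -0.9], [0, 0, 0, -0.9], [0, 0, 0, -0.9], [0, 0, 0, -0.9], [0, 0, 0, -0.9], [0, 0, 0, -0.9], [0, 0, 0, -0.9], [0, 0, 0, -0.9], [0, 0, 0, -0.9], [0, 0, 0, -0.9], [0, 0, 0, -0.9], [0, 0, 0, -0.9], [0, 0, 0, 0], [0, 0, 0, 0]]])

```text
clock: 85.12
ee_pos: [555.9, -136.9, 204.1]
tcp_rot: [3.141, 0.0, 1.229]
contact_force: [-0.2, -0.2, -1.5]
finger_gap: 23.0
```

Run:
```python
from go import *
go(441.9,-137.5,77.3,70.5)
q=optics.snapshot("top")
for d in finder.masks_of(q,"scanner_pad")[:2]: print("top",d["conf"],rect(q,d["region"],8))
```

```text
t 85.12 pos [ 555.9 -136.9  204.1] yaw 70.4 gap 23.0 j7 -0.39
twist -0.01 then dx -1.55 dy -4.29 dz 5.07
```

move_arm(plan=[[[-0.3, -0.8, 0, 0], [-0.3, -0.8, 0, 0], [-0.3, -0.8, 0, 0], [-0.3, -0.8, 0, 0], [-0.3, -0.8, 0, 0], [-0.05, -0.29, 0, 0], [0, 0, 0.8, 0], [0, 0, 0.8, 0], [0, 0, 0.8, 0], [0, 0, 0.8, 0], [0, 0, 0.8, 0], [0, 0, 0.3, 0], [0, 0, 0, 0], [0, 0, 0, 0], [0, 0, 0, 0]]])

```text
clock: 86.47
ee_pos: [442.9, -137.1, 97.3]
tcp_rot: [3.139, -0.0, 1.233]
contact_force: [0.0, -0.0, -2.1]
finger_gap: 23.4
```

Run:
```python
from tilt import *
fit()
go(441.9,-137.5,77.3,70.5)
```

```text
scene [(np.float64(0.72), -28, 0.59, 491), (np.float64(0.72), -30, 0.59, 491), (np.float64(0.71), -32, 0.59, 491), (np.float64(0.71), -20, 0.59, 491)]
top [(np.float64(0.62), -26, 0.59, 489), (np.float64(0.6), -28, 0.59, 489), (np.float64(0.6), -30, 0.59, 489), (np.float64(0.59), -24, 0.59, 489)]
force [ 0.  -0.  -2.1] moment [-0.04 -0.01 -0.04]
t 86.67 pos [ 442.4 -137.3   97.2] yaw 70.6 gap 23.3 j7 -0.42
twist 0.02 then dx -0.01 dy -0.02 dz 0.79
```

move_arm(plan=[[[0, 0, 0.4, 0], [0, 0, 0.3, 0], [0, 0, 0.09, 0], [0.18, 0, 0, 0], [0.18, 0, 0, 0], [0.18, 0, 0, 0], [0.15, 0, -0.06, 0], [0.15, 0, -0.05, 0], [0.15, 0, -0.05, 0], [0.15, 0, -0.03, 0], [0.15, 0, -0.02, 0], [0, 0, 0, 0], [0, 0, 0, 0], [0, 0, 0, 0]]])

```text
clock: 87.83
ee_pos: [452.3, -108.2, 82.6]
tcp_rot: [3.141, 0.003, 1.232]
contact_force: [-2.9, -5.1, 6.1]
finger_gap: 23.5
```

Run:
```python
from tilt import *
fit()
f=np.radians(70.5); k=-42+7
go(471+k*np.cos(f),-55.5+k*np.sin(f),83.4,70.5)
```

```text
scene [(np.float64(0.74), -24, 0.87, 511), (np.float64(0.73), -18, 0.87, 511), (np.float64(0.73), -20, 0.87, 511), (np.float64(0.73), -22, 0.87, 511)]
top [(np.float64(0.56), -20, 0.87, 393), (np.float64(0.53), -18, 0.87, 393), (np.float64(0.53), -22, 0.87, 393), (np.float64(0.52), -24, 0.87, 393)]
force [-2.9 -5.1  6.1] moment [-1.59  0.85 -0.  ]
t 88.03 pos [ 452.3 -108.2   82.6] yaw 70.6 gap 23.5 j7 -0.51
twist 0.02 then dx 0.84 dy 0.00 dz -0.03
```

move_arm(plan=[[[0.14, 0, -0.01, 0], [0.14, 0, -0.01, 0], [0.14, 0, 0, 0], [0.14, 0, 0, 0], [0.14, 0, 0, 0], [0.14, 0, 0, 0], [0, 0, 0, 0], [0, 0, 0, 0], [0, 0, 0, 0]]])

```text
clock: 88.78
ee_pos: [459.6, -87.6, 83.0]
tcp_rot: [3.141, 0.002, 1.233]
contact_force: [-2.1, -3.9, 7.3]
finger_gap: 23.7
```

Run:
```python
from tilt import *
fit()
go(471,-55.5,81.5,70.5)
```

```text
scene [(np.float64(0.63), -2, 0.81, 416), (np.float64(0.62), 0, 0.81, 416), (np.float64(0.61), -4, 0.81, 416), (np.float64(0.61), -6, 0.81, 416)]
top [(np.float64(0.37), -8, 0.54, 216), (np.float64(0.36), -6, 0.54, 216), (np.float64(0.35), -10, 0.54, 216), (np.float64(0.35), -12, 0.54, 216)]
force [-2.1 -3.9  7.3] moment [-1.18  0.7  -0.04]
t 88.98 pos [459.6 -87.6  83.1] yaw 70.6 gap 23.4 j7 -0.55
twist 0.02 then dx 1.36 dy 0.00 dz 0.06
```

move_arm(plan=[[[0, 0, -0.3, 0], [0, 0, -0.5, 0], [0.45, 0, 0, 0], [0.45, 0, 0, 0], [0.46, 0, 0, 0], [0, 0, 0, 0], [0, 0, 0.4, 0], [0, 0, 0.3, 0], [0, 0, 0.08, 0], [0, 0, 0, 0], [0, 0, 0, 0]]])

```text
clock: 89.9
ee_pos: [470.8, -54.4, 83.4]
tcp_rot: [-3.141, 0.001, 1.233]
contact_force: [-4.6, 2.8, 18.3]
finger_gap: 23.8
```

Run:
```python
from tilt import *
fit()
go(471,-55.5,81.5,70.5)
```

```text
scene [(np.float64(0.79), -10, 0.69, 557), (np.float64(0.78), -8, 0.69, 557), (np.float64(0.78), -6, 0.69, 557), (np.float64(0.77), -12, 0.69, 557)]
top [(np.float64(0.32), -8, 0.5, 181), (np.float64(0.31), -10, 0.5, 181), (np.float64(0.3), -12, 0.5, 181), (np.float64(0.29), -6, 0.5, 181)]
force [-4.6  2.8 18.3] moment [ 0.45  1.33 -0.  ]
t 90.1 pos [470.8 -54.4  83.4] yaw 70.6 gap 23.3 j7 -0.63
twist 0.02 then dx -0.04 dy 0.02 dz 0.08
```

move_arm(plan=[[[0, 0, 0.05, 0], [0, 0, 0.05, 0], [0, 0, 0, 0], [0, 0, 0, 0]]])

```text
clock: 90.43
ee_pos: [471.4, -53.9, 83.1]
tcp_rot: [3.141, 0.002, 1.233]
contact_force: [-10.5, 4.4, 41.7]
finger_gap: 23.2
```

Run:
```python
from tilt import *
fit(("scene",))
```

```text
scene [(np.float64(0.74), -6, 0.79, 514), (np.float64(0.73), -10, 0.79, 514), (np.float64(0.72), -2, 0.79, 514), (np.float64(0.72), -8, 0.79, 514)]
force [-10.5   4.4  41.7] moment [ 0.67  2.94 -0.04]
```

move_arm(plan=[[[0, 0, -0.05, 0], [0, 0, -0.04, 0], [0, 0, 0, 0]]])

```text
clock: 90.78
ee_pos: [471.1, -54.2, 83.3]
tcp_rot: [3.141, -0.0, 1.233]
contact_force: [-3.7, 3.3, 18.1]
finger_gap: 23.4
```

move_arm(plan=[[[0, 0, 0, 0], [0, 0, 0, 0], [0, 0, 0, 0], [0, 0, 0, 0], [0, 0, 0, 0], [0, 0, 0, 0], [0, 0, 0, 0], [0, 0, 0, 0]]], hand=100)

```text
clock: 91.45
ee_pos: [470.7, -54.7, 82.4]
tcp_rot: [-3.141, 0.0, 1.233]
contact_force: [-0.5, 0.9, 0.6]
finger_gap: 85.3
```

move_arm(plan=[[[0, 0, -0.5, 0], [0, 0, -0.8, 0], [0, 0, -0.9, 0], [0, 0, -0.9, 0], [0, 0, -0.9, 0], [0, 0, -0.9, 0], [0, 0, -0.9, 0], [-0.6, 0, 0, 0], [-0.6, 0, 0, 0], [-0.6, 0, 0, 0], [-0.6, 0, 0, 0], [-0.3, 0, 0, 0], [0, 0, 0, 0], [0, 0, 0, 0]]])

```text
clock: 92.62
ee_pos: [448.4, -118.1, 227.5]
tcp_rot: [3.141, -0.0, 1.232]
contact_force: [-0.3, 1.0, 0.2]
finger_gap: 85.2
```

```bash
cat > fin.py <<'E'
from tilt import *
w=optics.snapshot("wrist"); q=optics.snapshot("top"); s=optics.snapshot("scene"); print(r.get_state()["ee_pos"].round(1))
for n,p in (("wrist",w),("top",q),("scene",s)):
    save(p,"fin_%s.png"%n)
    hsv=cv2.cvtColor(p["img"],cv2.COLOR_RGB2HSV); m=cv2.inRange(hsv,(20,120,100),(35,255,255))
    c=proj(p,(471,-55,124)).astype(int); M=np.zeros_like(m); M[max(c[1]-30,0):c[1]+30,max(c[0]-30,0):c[0]+30]=1
    y,x=np.nonzero(m*M)
    if len(x): print(n,"yellow z124",len(x),unproj(p,(x.mean(),y.mean()),124).round(1))
    for d in finder.masks_of(p,"scanner")[:2]: print(n,"scanner",round(d["conf"],2),d["region"].sum(),rect(p,d["region"],38),rect(p,d["region"],8))
    for d in finder.masks_of(p,"scanner_pad")[:1]: print(n,"pad",rect(p,d["region"],8))
    for d in finder.masks_of(p,"weight")[:1]: print(n,"weight",rect(p,d["region"],122))
    for d in finder.masks_of(p,"cover0"):
        R=rect(p,d["region"],14)
        if d["region"].sum()>150: print(n,"cover",d["region"].sum(),R,rect(p,d["region"],108)[:2],p["img"][d["region"]].mean(0).round())
# upright scanner pose fit in scene+top silhouettes
E
python3 fin.py
```

```text
[ 448.7 -117.4  227.5]
wrist yellow z124 239 [476.  -39.5 124. ]
wrist scanner 0.59 1847 [476.3 -39.7  52.1  44.8  70.7] [476.8 -38.3  56.8  48.9  70.7]
wrist pad [471.4 -55.7  96.6  84.  -19.3]
wrist weight [ 4.789e+02 -2.693e+02  5.020e+01  4.770e+01  3.000e-01]
wrist cover 331 [ 4.771e+02 -3.056e+02  6.760e+01  1.430e+01 -1.000e-01] [ 475.5 -239.3] [41. 36. 17.]
wrist cover 543 [ 473.5 -324.5   78.8   40.    20.1] [ 472.8 -253.2] [42. 37. 23.]
wrist cover 366 [ 481.3 -280.7   71.4   12.9   -2.7] [ 478.6 -221. ] [36. 32. 17.]
wrist cover 376 [ 482.1 -268.9   73.5   12.6   -2.4] [ 479.2 -212.3] [39. 34. 18.]
wrist cover 289 [ 486.  -258.6   69.9   10.4   -3.1] [ 482.1 -204.7] [44. 39. 24.]
wrist cover 359 [ 477.4 -292.4   67.8   14.5   -1.8] [ 475.8 -229.6] [39. 34. 17.]
wrist cover 2139 [ 771.7 -107.5  183.3   27.4  -28.6] [692.4 -93.5] [178.  57.  50.]
wrist cover 3505 [471.  -54.6  94.8  82.6 -19.9] [471.1 -54.5] [67. 68. 67.]
top yellow z124 35 [476.8 -38.3 124. ]
top scanner 0.93 401 [476.  -38.6  55.3  49.9 -19.4] [481.  -41.4  56.7  51.2 -19.4]
top pad [469.3 -54.9  96.5  84.5 -18.9]
top cover 689 [261.7 221.   71.8  56.5  74.3] [263.5 209.1] [ 72. 142. 135.]
top cover 678 [289.9 378.8  70.8  58.2 -48.5] [289.5 354.4] [ 68. 123.  75.]
scene yellow z124 11 [474.9 -40.1 124. ]
scene scanner 0.63 537 [453.3 -62.2 168.   59.4  43. ] [426.8 -81.1 174.7  61.8  43. ]
scene pad [492.9 -60.2  93.   63.3  65.9]
scene weight [ 485.3 -287.3   94.2   77.7   79.3]
scene cover 522 [393.5 450.9  76.5  62.   53.7] [481.4 446.2] [102. 162. 111.]
scene cover 464 [297.7 379.6  79.6  68.4 -50.5] [397.2 383.6] [100. 150. 106.]
scene cover 362 [269.2 222.7  74.6  66.8  73. ] [372.1 245.5] [ 99. 165. 160.]
scene cover 242 [ 629.5 -297.3   88.1   37.6   87.8] [ 689.  -211.9] [204. 201. 189.]
```

The scanner stands upright but about 17 mm off the pad's centre, too near the 20 mm limit, so I'll re-centre it.

move_arm(plan=[[[0.6, 0, 0, 0], [0.7, 0, 0, 0], [0.7, 0, 0, 0], [0.7, 0, 0, 0], [0.62, 0, 0, 0], [0, 0, 0, 0], [0, 0, 0, 0], [0, 0, 0.9, 0], [0, 0, 1, 0], [0, 0, 1, 0], [0, 0, 1, 0], [0, 0, 1, 0], [0, 0, 0.7, 0], [0, 0, 0.22, 0], [0, 0, 0, 0], [0, 0, 0, 0]]])

```text
clock: 94.7
ee_pos: [476.2, -40.7, 82.5]
tcp_rot: [3.141, 0.0, 1.232]
contact_force: [-0.1, 0.6, 0.6]
finger_gap: 85.3
```

move_arm(plan=[[[0, 0, 0, 0], [0, 0, 0, 0], [0, 0, 0, 0], [0, 0, 0, 0], [0, 0, 0, 0], [0, 0, 0, 0], [0, 0, 0, 0], [0, 0, 0, 0], [0, 0, 0, 0], [0, 0, 0, 0]]], hand=0)

```text
clock: 95.53
ee_pos: [476.1, -40.1, 82.5]
tcp_rot: [3.141, 0.0, 1.233]
contact_force: [-1.4, -0.2, 5.7]
finger_gap: 23.4
```

move_arm(plan=[[[0, 0, -0.2, 0], [0, 0, -0.2, 0], [-0.23, 0.01, 0, 0], [-0.23, 0.01, 0, 0], [-0.22, 0.01, 0, 0], [0, 0, 0, 0], [0, 0, 0, 0]]])

```text
clock: 96.12
ee_pos: [470.6, -57.1, 91.8]
tcp_rot: [-3.141, 0.0, 1.232]
contact_force: [0.1, 0.4, -2.4]
finger_gap: 23.4
```

```bash
python3 -c "
from tilt import *
fit(('scene',)); go(471,-55.5,81.5,70.5)"
```

```text
scene [(np.float64(0.65), 2, 0.86, 431), (np.float64(0.62), 0, 0.86, 431), (np.float64(0.62), 4, 0.86, 431), (np.float64(0.62), -2, 0.86, 431)]
force [ 0.1  0.4 -2.4] moment [-0.   -0.02  0.01]
t 96.22 pos [470.9 -56.3  91.9] yaw 70.6 gap 23.8 j7 -0.62
twist 0.02 then dx 0.03 dy -0.01 dz 0.42
```

Lower it, release, rise and back off.

move_arm(plan=[[[0.03, 0, 0.2, 0], [0, 0, 0.1, 0], [0, 0, 0.06, 0], [0, 0, 0.03, 0], [0, 0, 0, 0], [0, 0, 0, 0]]])

```text
clock: 96.72
ee_pos: [470.9, -55.3, 82.6]
tcp_rot: [-3.141, 0.001, 1.233]
contact_force: [-3.6, 1.3, 5.5]
finger_gap: 23.1
```

move_arm(plan=[[[0, 0, 0, 0], [0, 0, 0, 0], [0, 0, 0, 0], [0, 0, 0, 0], [0, 0, 0, 0], [0, 0, 0, 0], [0, 0, 0, 0], [0, 0, 0, 0]]], hand=100)

```text
clock: 97.38
ee_pos: [471.2, -55.7, 82.2]
tcp_rot: [-3.142, 0.0, 1.233]
contact_force: [0.5, -0.2, 0.5]
finger_gap: 85.6
```

move_arm(plan=[[[0, 0, -0.5, 0], [0, 0, -0.8, 0], [0, 0, -0.9, 0], [0, 0, -0.9, 0], [0, 0, -0.9, 0], [0, 0, -0.9, 0], [0, 0, -0.9, 0], [-0.6, 0, 0, 0], [-0.6, 0, 0, 0], [-0.6, 0, 0, 0], [-0.6, 0, 0, 0], [-0.3, 0, 0, 0], [0, 0, 0, 0], [0, 0, 0, 0]]])

```text
clock: 98.55
ee_pos: [448.9, -119.1, 227.3]
tcp_rot: [3.142, -0.0, 1.232]
contact_force: [-0.4, 1.5, 0.3]
finger_gap: 85.3
```

```bash
python3 fin.py | grep -v cover
```

```text
[ 449.1 -118.3  227.3]
wrist yellow z124 204 [470.9 -54.9 124. ]
wrist scanner 0.7 1847 [471.2 -55.   53.5  44.8  70.7] [471.1 -55.   58.3  48.8  70.7]
wrist scanner 0.47 337 [ 477.8 -289.1   63.4   11.8   -3.1] [ 478.4 -310.2   69.1   12.9   -3.1]
wrist pad [471.2 -54.1  96.1  83.6 -19.7]
wrist weight [ 479.  -270.2   50.7   45.9   -2.9]
top yellow z124 26 [471.8 -53.8 124. ]
top scanner 0.58 422 [470.9 -54.9  54.4  53.1 -19.1] [475.7 -58.2  55.8  54.5 -19.1]
top pad [468.9 -54.2  97.9  84.  -20.6]
top weight [735.2 -98.3 181.4  24.  -26.7]
scene yellow z124 9 [468.7 -55.7 124. ]
scene scanner 0.88 555 [449.9 -76.9 170.8  60.8  43.3] [423.2 -96.3 177.6  63.2  43.3]
scene pad [474.5 -53.5 100.7  87.2 -20.6]
scene weight [ 483.7 -286.1   87.4   85.5   87.1]
```

move_arm(plan=[[[0, 0, -0.6, 0], [0, 0, -0.6, 0], [-0.7, 0.29, 0, 0], [-0.7, 0.29, 0, 0], [-0.7, 0.29, 0, 0], [-0.7, 0.29, 0, 0], [-0.7, 0.29, 0, 0], [-0.7, 0.29, 0, 0], [-0.7, 0.29, 0, 0], [-0.7, 0.29, 0, 0], [-0.7, 0.29, 0, 0], [-0.7, 0.29, 0, 0], [-0.7, 0.29, 0, 0], [-0.7, 0.29, 0, 0], [0, 0, 0, 0], [0, 0, 0, 0]]])

```text
clock: 100.63
ee_pos: [460.9, -347.1, 256.8]
tcp_rot: [-3.141, -0.0, 1.231]
contact_force: [-0.2, 0.2, 0.1]
finger_gap: 85.3
```

Run:
```python
from tilt import *
w=optics.snapshot("wrist"); save(w,"last.png"); s=optics.snapshot("scene")
for q,z in (("weight",122),("cover0",108),("board",12)):
    for d in finder.masks_of(w,q)[:3]: print("wrist",q,round(d["conf"],2),d["region"].sum(),rect(w,d["region"],z))
def box(p,c,L,W,z0,z1,yaw=-.05):
    R=Ro.from_euler("z",yaw).as_matrix(); P=[proj(p,R@[a*L/2,b*W/2,0]+np.array([c[0],c[1],z])) for a in(-1,1) for b in(-1,1) for z in(z0,z1)]
    M=np.zeros((400,640),np.uint8); cv2.fillConvexPoly(M,cv2.convexHull(np.array(P).round().astype(np.int32)),1); return M>0
# dark (black cover) pixels vs. expected six-layer box in the scene view
g=s["img"].max(2)
M=box(s,(484,-281.5),70,56,12,108); W=cv2.dilate(M.astype(np.uint8),np.ones((41,41)))>0
dark=(g<95)&W; y,x=np.nonzero(dark&M); print("box px",M.sum(),"dark in box",(dark&M).sum(),"dark outside near",(dark&~M).sum())
for d in finder.masks_of(s,"cover0"):
    R=rect(s,d["region"],14); print("scene",round(d["conf"],2),d["region"].sum(),R[:2])
```

```text
wrist weight 0.72 3380 [ 483.9 -281.8   61.8   49.7   -1.9]
wrist cover0 0.89 250 [ 517.6 -277.5   41.9    3.2  -90. ]
wrist board 0.96 1944 [ 482.4 -282.7  109.6   94.1   -2.7]
box px 1118 dark in box 708 dark outside near 33
scene 0.86 405 [297.1 381.5]
scene 0.74 364 [268.2 222.9]
scene 0.73 140 [ 419.5 -355. ]
scene 0.7 138 [ 449.1 -319.2]
scene 0.6 540 [393.4 451.9]
```

```bash
python3 -c "
from h import *
print(ticket.close_job(), r.get_state()['clock'])"
```

```text
the job is handed in; nothing more can be done
the job is handed in; nothing more can be done
```

The job is handed in at about 101 s of the 210 s allowed, and every step was carried out. No verdict was reported.

- **Pile:** All six black covers are stacked on the board. One was knocked off the pile part-way through, so I found it on the bench, put it back on top and re-checked the pile. After that the scene and top views showed six layers with straight edges.
- **Weight:** It stands knob-up on the pile. The last wrist view put it at (483.9, -281.8) with the board at (482.4, -282.7), aligned to about 1°. No loose black cover was left on the bench.
- **Scan:** The tool can only twist about vertical, so I tilted the scanner in the grip by pushing its head against the pad's edge. I held it at about 29° for about 2.3 s. The focus worked out about 1 mm from the label's middle, and the silhouette matched to within 2 px.
- **Scanner return:** I tilted it upright again the same way. The first set-down was about 17 mm off the pad's centre, so I re-gripped it and moved it. It now stands upright about 1 mm from the centre.
- **Bystanders:** I did not go near the flask, tape measure or screwdriver. I did not measure their positions again at the end.

**Weaker checks:** The tilt fit had only moderate overlap (about 0.7) because the fingers hid the handle. The top camera's view of the pile was blocked at the end. My last picture was refused by the 16-picture limit, so the final pile check is numerical only.

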